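# Make up a sampling kit and an evaporation kit from the bench stock

### The arm

A 6-joint arm with a two-finger parallel gripper is mounted at the origin on a cart in front of the work surface, level with it; the furniture and walls round the work are solid. World frame = base frame: x ahead of the robot, y to its left, z up, the work surface at z = 0. Lengths are in m, angles in rad, forces in N, time in s.
With the tool pointing down it reaches from about 0.4 to 0.825 m from the base axis. Payload 7 kg.
Tool frame: the origin (TCP) lies at the very end of the fingers, on their centre line; the grasp point (between the pads) lies arm.grip_point_offset behind it (arm.grip_point_offset is the distance from the TCP to the grasp point, in m); z points along the fingers, y is the line along which they close (so a half turn about z gives the same grasp; the last joint's range is limited). The gripper opens to 88 mm and grips with 3 to 60 N. Pads are 19 mm wide; open, the fingers measure 130 mm over their backs; the gripper's body (78 mm by 193 mm) begins 47 mm behind the grasp point.
Start: joints at [1.395, 0.359, 0.012, 0, -1.224, -0.288], TCP at [0.302, 0.604, 0.192] pointing down, gripper open.
Joint ranges: [-3.07, 3.07], [-1.43, 2.12], [-1.02, 1.25], [-3.03, 1.67], [-3.05, -0], [-3.03, 3.03]. Speed limits (rad/s): [2.39, 2.39, 3.01, 3.14, 3.14, 3.14].

### API

Orientations are given as [roll, pitch, yaw] about the fixed x, y, z axes, in that order (R = Rz(yaw) Ry(pitch) Rx(roll)).
In Python, from station import arm gives the robot as it stands.
- The arm moves only by the shell command python3 -m crank 'ROWS' [OPENING] [FORCE]. ROWS is JSON, a list of rows, each an object of numbers: "dx", "dy", "dz": the shift along the tool's x, y, z in cm; "wx", "wy", "wz": the turn, a rotation vector about the tool's x, y, z in degrees. A call has exactly 10 rows; each row is the pose to reach, as a shift and turn from the pose commanded when the call began, along the tool's axes at that moment; what a row does not reach only later rows make up. A row lasts 1/8 s, in which the tool goes at most 62.5 mm and 10.7 degrees, less where a joint would pass 70% of its speed; a pose out of reach is approached as far as the arm can. A call with a gripper value outside its range is refused whole. OPENING is the finger opening in cm, from 0 to 8.76, set as the call begins (- or left out, the last holds). The fingers move at their own pace and stop on an object; FORCE is the grip in N (left out, the last holds). Time passes only in rows, so rows that repeat a pose let the fingers close, or fill a call up. It gives the time, the measured TCP pose, the force, the opening and the grip force at its end, in the units of the state.
- arm.get_state(): the state, without advancing time (a new reading comes with each control period).
- arm.grab_frame(name): name is "scene" or "side" or "wrist"; returns the picture (420x560x3 uint8, red, green, blue); there is no depth.
- arm.calibration(name): a dict with "fx", "fy", "cx", "cy" (pixels), "dist_coeffs" ([k1, k2, p1, p2, k3] as OpenCV has them; the pictures are not rectified), "world_from_camera" (4x4, takes a point from camera to world coordinates). Camera axes: x right, y down, z forward; pixel columns grow to the right and rows downward; lengths in m; the calibration is good to about 2 mm. A picture is of the moment at which its call begins: read the wrist's pose just before it. calibration takes no time and is no camera call; for the wrist camera it gives the pose at the moment of the call.
- arm.job_done(): hands the job in; it is judged then, once.
Trained networks look in the newest picture that a camera, given by its name, has taken for a name from the list of things; names that differ only in an ending like _2 or _b are one class to them, and where a whole thing is asked for, a point or a joint stands for the part that bears it (a point fixed in the world has none). Each returns a list of dicts, best first, with "confidence" (0 to 1); they miss things now and then, are a little off and sometimes report something else, mostly with a low value. They report only what shows in the picture. A call takes as long as a camera call. They do not tell look-alikes from the thing itself.
- arm.find_in(camera, query): "centre" ([x, y, z] in m, in world coordinates, good to about 4 mm: the middle of the surface that is visible of it).
- arm.masks_of(camera, query): "pixels" (420x560 bool, what is visible of it).
- arm.mark_of(camera, query): "centre" ([x, y, z] in m, in world coordinates, good to about 4 mm: a listed point, or the origin of a listed thing).
The state is a dict: "t": time; "q": joint angles; "qd": joint speeds; "joint_efforts": joint torques, N m; "eef_pos": TCP position; "ee_rot": TCP orientation; "force": force on the tool from outside, world axes, zero at the start; "moment": the same for the moment, N m; "width": finger opening in m; "gripper_force": force on a finger pad.
Only numpy, scipy, OpenCV 4.12 (cv2) and the standard library are available. Lean on these libraries where they do the work, as an engineer would, in place of code of your own. Each camera call takes 0.05 s, during which the arm holds its last target. There are 200 camera calls.

### The job

Make up two kits for the practical class from the stock standing behind the trays. Sampling kit, in the blue tray: the blue sandglass standing upright in the square cell, the capped vial upright in the round well and the tweezers lying in the long slot; evaporation kit, in the green tray: the tall dark green sandglass upright in the square cell and the small porcelain dish in the round recess. Set each thing down gently, without dropping it, and leave the teal sandglass, the open tube and the stoppered flask where they are.

Things in the scene. Friction and masses are not known exactly. Their poses are not given: they have to be found in the camera images.
- blue_tray: Blue tray, fixed, 122x178 mm (rim 132x188), dark foam top at z 33 mm. Origin: centre of underside; long side along y; paper card on its -x side. Light blue pockets (centre x,y; floor z, mm): tweezers slot 26x136 along y, 4 deep (-29,0; 29); 24 deep: square cell 40x40 for the sandglass (29,-42; 9), round well 36 across for the vial (29,42; 9). Seen from the card: well rear left, cell rear right.
- green_tray: Green tray, fixed, 122x178 mm (rim 132x188), dark foam top at z 33 mm. Origin: centre of underside; long side along y; paper card on its -x side. Light green pockets (centre x,y; floor z, mm): round recess for the dish's foot, 54 across, 4 deep (0,43; 29), on the left seen from the card; square cell for the tall sandglass's foot, 46x46, 24 deep (0,-43; 9), on the right.
- blue_timer: Small blue sandglass on the bench behind the trays, 95 mm high, 29 g: wide blue collar 34 mm across at the top, 76 to 95 mm up (grip it here), clear glass, blue foot 20 mm across, 18 mm high. Stands upright on its foot. Origin: centre of the foot's underside; z up its axis.
- tall_timer: Dark green sandglass, the tallest on the bench, 140 mm, 43 g, behind the trays: wide collar 50 mm across at the top, 113 to 140 mm up (grip it here), clear glass, foot about 26x30 mm, 27 mm high. Stands upright on its foot, topples easily. Origin: centre of the foot's underside; z up its axis.
- capped_vial: Clear sample vial with a white screw cap, standing behind the trays, 77 mm high, 14 g: body 18 mm across, cap 20 mm across from 66 to 77 mm up (grip cap or body). The only capped vial loose on the bench. Origin: centre of the base; z up its axis.
- tweezers: Flat steel tweezers lying on the bench behind the trays, roughly crosswise to the robot (along y): 118 mm long, 9 mm wide, 9 mm high, 25 g. Origin: middle of the underside; own y along the length, x across, z up. Either end may point either way in the slot.
- dish: Small beige porcelain evaporating dish behind the trays, 21 mm high, 49 mm across the rim, tapering to a 36 mm foot, 35 g; stands right way up. Grip it across the outside. Origin: centre of the underside; z up.
- teal_timer: Teal (blue-green) sandglass, 98 mm high, collar 35 mm across, standing at the back of the bench. Spare stock, to be left alone. Origin: centre of the foot's underside.
- open_tube: Clear glass tube without a cap, 18 mm across, 74 mm high, standing at the back. Spare stock, to be left alone. Origin: centre of the base.
- flask: Small round clear flask with a blue stopper, 55 mm across, 71 mm high, standing to one side, beyond the right end of the stock. To be left alone. Origin: centre of the underside.
Things that resemble listed ones, but are neither listed nor needed, are in the scene too. Leave any red look-alike of the blue_timer alone. Of the things that look like the dish, take the one that is farthest to the robot's right at the start.

How it is judged:
By the outcome, as a careful person would: the job done as asked, in the order asked, and still so for the second after the job is handed in, with the robot touching nothing.
It also fails if it takes over 128 s, if anything falls off the work surface, if the arm or the gripper's body presses on something with over 40 N, if the wrist force passes 120 N, or if a joint passes its speed limit or range.

## Working session

There is one attempt and no reset: what is moved stays moved. The work goes in short steps, Python scripts to look and compute and a shell command to move; the robot and the scene stay as the last step left them, time stands still between calls to the robot, and variables do not carry over. Pictures are saved under pics/ and viewed, at most 16 in all, crops included, and the job is handed in when it is done.

```bash
ls; mkdir -p pics; python3 - <<'E'
from station import arm
import cv2
s=arm.get_state();print(s['t'],s['eef_pos'],s['ee_rot'],s['width'],arm.grip_point_offset)
for c in("scene","side"):
    im=arm.grab_frame(c);cv2.imwrite(f"pics/{c}0.png",cv2.cvtColor(im,cv2.COLOR_RGB2BGR))
    for n in["blue_tray","green_tray","blue_timer","tall_timer","capped_vial","tweezers","dish","teal_timer","open_tube","flask"]:
        r=arm.mark_of(c,n)
        print(c,n,[([round(float(v),3) for v in d['centre']],round(d['confidence'],2)) for d in r[:5]])
print(arm.get_state()['t'])
E
```

```text
pics
0.0 [0.30174483 0.60321083 0.19095712] [ 3.14001310e+00 -1.43523994e-04 -4.63831339e-01] 0.0876985199953145 0.0188
scene blue_tray [([0.48, -0.171, 0.002], 0.61)]
scene green_tray [([0.479, 0.171, 0.0], 0.75)]
scene blue_timer [([0.649, -0.269, 0.001], 0.81), ([0.74, -0.288, 0.0], 0.7)]
scene tall_timer [([0.659, -0.007, 0.002], 0.83)]
scene capped_vial [([0.636, 0.245, 0.003], 0.84)]
scene tweezers [([0.653, -0.14, -0.002], 0.75)]
scene dish [([0.721, 0.227, -0.003], 0.77), ([0.654, 0.141, 0.0], 0.66)]
scene teal_timer [([0.786, 0.082, 0.003], 0.83)]
scene open_tube [([0.788, -0.05, -0.003], 0.5)]
scene flask [([0.575, -0.388, -0.0], 0.94)]
side blue_tray [([0.575, -0.393, 0.003], 0.64), ([0.48, -0.176, 0.002], 0.59)]
side green_tray [([0.474, 0.17, 0.0], 0.55)]
side blue_timer [([0.644, -0.267, 0.001], 0.79), ([0.744, -0.289, 0.0], 0.61)]
side tall_timer [([0.657, -0.007, 0.003], 0.73)]
side capped_vial [([0.633, 0.247, 0.001], 0.66)]
side tweezers [([0.651, -0.14, -0.001], 0.48)]
side dish [([0.724, 0.228, 0.004], 0.6), ([0.65, 0.138, 0.001], 0.52)]
side teal_timer [([0.787, 0.081, -0.001], 0.68)]
side open_tube [([0.788, -0.05, -0.002], 0.74), ([0.65, -0.143, -0.001], 0.41)]
side flask [([0.578, -0.393, 0.004], 0.86)]
1.1
```

View pics/scene0.png

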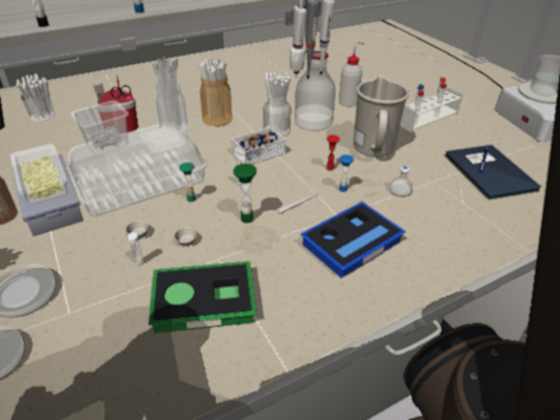

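View pics/side0.png

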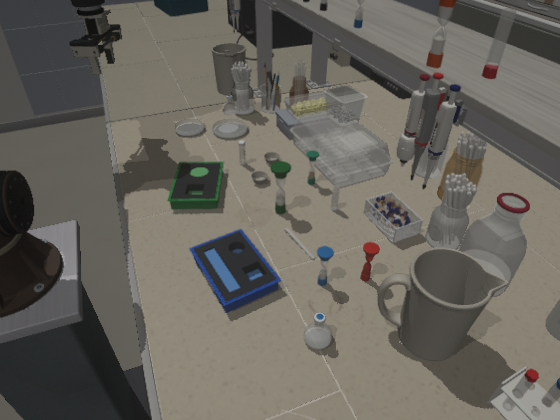

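In the scene picture, the blue-timer candidates are the blue one at (345,172) and the red look-alike at (332,152). I take the blue one, at about y=-0.268. The dish candidates are (186,237) at y≈0.14 and (137,230) at y≈0.23. I take (186,237), since it is farther right for the robot. The vial is at (137,248), the tall timer at (246,192), and the teal timer, to be left, at (188,182). The tweezers are at (298,204). Next I make plan views to get the yaws and check the choice.

```bash
cat > h.py <<'E'
from station import arm
import numpy as np, cv2
def plan(img,cam,z,x0,x1,y0,y1,s=1000):
    "top view: rows = -x (far up), cols = -y (robot's left on the left)"
    K=arm.calibration(cam);C=np.linalg.inv(K["world_from_camera"])
    xs=np.arange(x1,x0,-1/s);ys=np.arange(y1,y0,-1/s)
    X,Y=np.meshgrid(xs,ys,indexing='ij')
    P=np.stack([X,Y,np.full_like(X,z)],-1).reshape(-1,3)
    A=np.array([[K['fx'],0,K['cx']],[0,K['fy'],K['cy']],[0,0,1]])
    p,_=cv2.projectPoints(P,cv2.Rodrigues(C[:3,:3])[0],C[:3,3],A,np.array(K['dist_coeffs']))
    p=p.reshape(*X.shape,2).astype(np.float32)
    return cv2.remap(img,p[...,0],p[...,1],cv2.INTER_LINEAR)
E
python3 - <<'E'
from h import *
B=(.38,.80,-.45,.33)
out=[]
for c in("scene","side"):
    im=cv2.imread(f"pics/{c}0.png")
    pv=plan(im,c,.029,*B)
    h=cv2.cvtColor(pv,cv2.COLOR_BGR2HSV)
    for nm,lo,hi,ymin in(("blue",(95,60,140),(120,200,255),0),("green",(50,60,110),(80,220,255),0)):
        m=cv2.inRange(h,lo,hi);m[200:0]=0;m[:200]=0
        n,l,st,ce=cv2.connectedComponentsWithStats(m)
        for i in range(1,n):
            if st[i,4]>250:
                r=cv2.minAreaRect(np.argwhere(l==i)[:,::-1].astype(np.float32))
                print(c,nm,st[i,4],"x %.3f y %.3f"%(B[1]-r[0][1]/1000,B[3]-r[0][0]/1000),[round(v,1) for v in(*r[1],r[2])])
    f=plan(im,c,.033,*B)
    im0=arm.grab_frame(c)
    r=arm.masks_of(c,"tweezers")[0]
    m=plan(r['pixels'].astype(np.uint8)*255,c,.006,*B)
    q=cv2.minAreaRect(np.argwhere(m>127)[:,::-1].astype(np.float32));print(c,"tw",r['confidence'],"x %.3f y %.3f"%(B[1]-q[0][1]/1000,B[3]-q[0][0]/1000),q[1:])
    cv2.imwrite(f"pics/pl_{c}.png",f)
a=cv2.imread("pics/pl_scene.png")[160:];b=cv2.imread("pics/pl_side.png")[160:]
cv2.imwrite("pics/pl.png",np.vstack([a,b]))
im=cv2.imread("pics/scene0.png")
cv2.imwrite("pics/crop.png",np.hstack([cv2.resize(im[200:275,105:225],None,fx=3.3,fy=3.3),cv2.resize(im[130:205,290:410],None,fx=3.3,fy=3.3)]))
E
```

```text
scene blue 1854 x 0.480 y -0.175 [133.3, 190.8, 81.0]
scene blue 412 x 0.505 y -0.204 [22.9, 19.1, 81.9]
scene blue 3269 x 0.450 y -0.180 [25.0, 134.6, 80.9]
scene green 3315 x 0.478 y 0.167 [189.7, 134.4, 20.5]
scene green 2211 x 0.493 y 0.207 [52.4, 52.1, 33.7]
scene green 971 x 0.453 y 0.126 [36.4, 27.9, 21.8]
scene tw 0.53 x 0.649 y -0.140 ((13.725834846496582, 107.1634292602539), 80.83765411376953)
side blue 2865 x 0.448 y -0.176 [23.0, 130.3, 80.9]
side green 1783 x 0.492 y 0.212 [45.2, 48.7, 23.2]
side tw 0.49 x 0.648 y -0.139 ((14.631507873535156, 119.51805877685547), 80.53767395019531)
```

View pics/pl.png

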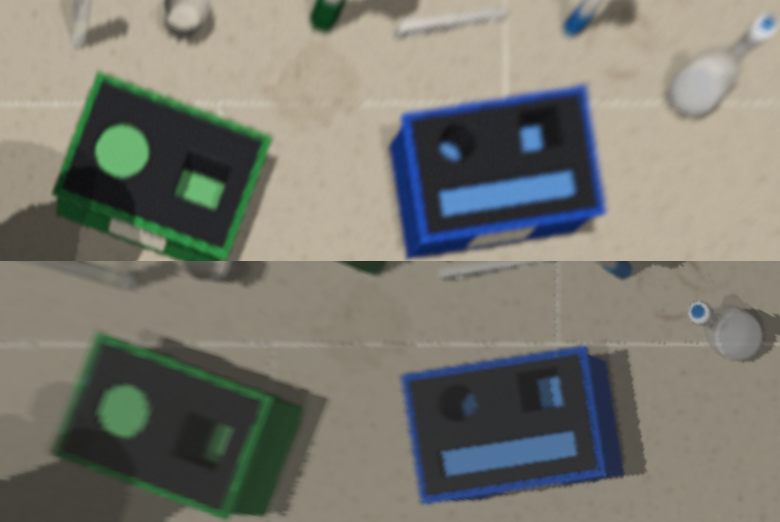

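View pics/crop.png

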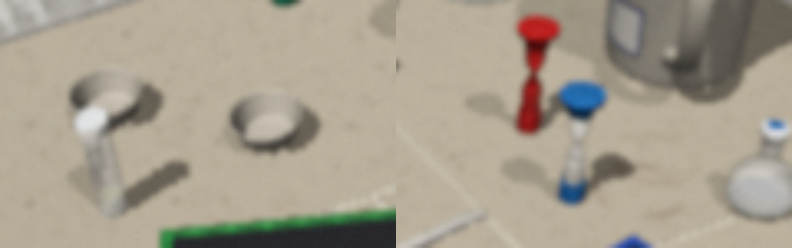

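The plan views show the blue tray turned about +9°, with the slot at (507,193), and the green tray turned about -21°, with the recess at (122,151). The tweezers lie along the same 9° as the blue slot. The crop confirms the right-hand dish, the blue timer in front of the red one, and the white-capped vial.

```bash
cat > go.py <<'E'
import sys,numpy as np
from station import arm
from scipy.spatial.transform import Rotation as R
s=arm.get_state();r=R.from_euler('xyz',s['ee_rot']);p=np.array(s['eef_pos'])
a=[float(v) for v in sys.argv[1:]];yaw=a[0]
t=R.from_euler('xyz',[180,0,yaw],degrees=True)
print('t',round(s['t'],2),p.round(4),np.degrees(s['ee_rot']).round(1),'w',round(s['width'],4),'rot',np.degrees((r.inv()*t).as_rotvec()).round(1))
for i in range(1,len(a),3):print(a[i:i+3],'->',(r.inv().apply(np.array(a[i:i+3])-p)*100).round(2))
E
python3 go.py -90 0.45 0.2 0.21 0.647 -0.268 0.21
```

```text
t 1.3 [0.302  0.6037 0.1919] [-180.     0.   -26.6] w 0.0873 rot [-0.   0.  63.4]
[0.45, 0.2, 0.21] -> [31.3  29.48 -1.81]
[0.647, -0.268, 0.21] -> [69.85 62.52 -1.81]
```

```bash
python3 -m crank '[{"dx":3,"dy":3,"dz":-0.2,"wz":6},{"dx":6.3,"dy":6,"dz":-0.4,"wz":13},{"dx":9.5,"dy":9,"dz":-0.6,"wz":20},{"dx":13,"dy":12,"dz":-0.8,"wz":27},{"dx":16,"dy":15,"dz":-1,"wz":34},{"dx":19,"dy":18,"dz":-1.2,"wz":41},{"dx":22,"dy":21,"dz":-1.4,"wz":48},{"dx":25,"dy":24,"dz":-1.6,"wz":55},{"dx":28,"dy":27,"dz":-1.8,"wz":60},{"dx":31.3,"dy":29.5,"dz":-1.8,"wz":63.4}]' 6; python3 go.py -90 0.647 -0.268 0.20 0.647 -0.268 0.066
```

```text
t 1.3 [0.302  0.6037 0.1919] [-180.     0.   -26.6] w 0.0873 rot [-0.   0.  63.4]
[0.647, -0.268, 0.2] -> [69.85 62.52 -0.81]
[0.647, -0.268, 0.066] -> [69.85 62.52 12.59]$[0]: bad value
```

```bash
python3 -m crank '[{"dx":3,"dy":3,"dz":-0.2,"wx":0,"wy":0,"wz":6},{"dx":6.3,"dy":6,"dz":-0.4,"wx":0,"wy":0,"wz":13},{"dx":9.5,"dy":9,"dz":-0.6,"wx":0,"wy":0,"wz":20},{"dx":13,"dy":12,"dz":-0.8,"wx":0,"wy":0,"wz":27},{"dx":16,"dy":15,"dz":-1,"wx":0,"wy":0,"wz":34},{"dx":19,"dy":18,"dz":-1.2,"wx":0,"wy":0,"wz":41},{"dx":22,"dy":21,"dz":-1.4,"wx":0,"wy":0,"wz":48},{"dx":25,"dy":24,"dz":-1.6,"wx":0,"wy":0,"wz":55},{"dx":28,"dy":27,"dz":-1.8,"wx":0,"wy":0,"wz":60},{"dx":31.3,"dy":29.5,"dz":-1.8,"wx":0,"wy":0,"wz":63.4}]' 6; python3 go.py -90 0.647 -0.268 0.20 0.647 -0.268 0.066
```

```text
t: 2.55
eef_pos: [0.4502, 0.1985, 0.2105]
ee_rot: [-3.141, 0.001, -1.572]
force: [0.9, 0.7, 0.5]
width: 0.0599
gripper_force: 0.0
t 2.55 [0.4502 0.1985 0.2105] [-1.799e+02  1.000e-01 -9.010e+01] w 0.0599 rot [-0.1  0.1 -0.1]
[0.647, -0.268, 0.2] -> [ 46.62 -19.75   1.03]
[0.647, -0.268, 0.066] -> [ 46.64 -19.74  14.43]
```

```bash
python3 -m crank '[{"dx":4.7,"dy":-2,"dz":0,"wx":0,"wy":0,"wz":0},{"dx":10,"dy":-4.2,"dz":0,"wx":0,"wy":0,"wz":0},{"dx":15.2,"dy":-6.4,"dz":0,"wx":0,"wy":0,"wz":0},{"dx":20.5,"dy":-8.7,"dz":0,"wx":0,"wy":0,"wz":0},{"dx":26,"dy":-11,"dz":0,"wx":0,"wy":0,"wz":0},{"dx":31.5,"dy":-13.3,"dz":0.3,"wx":0,"wy":0,"wz":0},{"dx":37,"dy":-15.6,"dz":0.5,"wx":0,"wy":0,"wz":0},{"dx":42,"dy":-17.8,"dz":0.8,"wx":0,"wy":0,"wz":0},{"dx":46.6,"dy":-19.7,"dz":1,"wx":0,"wy":0,"wz":0},{"dx":46.6,"dy":-19.7,"dz":1,"wx":0,"wy":0,"wz":0}]' 6; python3 - <<'E'
from h import *
im=arm.grab_frame("wrist");cv2.imwrite("pics/w1.png",im[:,:,::-1])
for n in("blue_timer","tweezers"):
    for f in(arm.mark_of,arm.find_in):
        print(n,[(np.round(d['centre'],4),round(d['confidence'],2)) for d in f("wrist",n)])
E
python3 go.py -90 0.647 -0.268 0.066
```

```text
t: 3.8
eef_pos: [0.6472, -0.2693, 0.198]
ee_rot: [3.139, -0.0, -1.574]
force: [-0.8, 0.8, -1.3]
width: 0.0599
gripper_force: 0.0
blue_timer [(array([ 0.6505, -0.2676,  0.0071]), 0.95), (array([ 0.7388, -0.2922, -0.0025]), 0.86)]
blue_timer [(array([ 0.6467, -0.271 ,  0.0968]), 0.91), (array([ 0.7338, -0.295 ,  0.0944]), 0.73)]
tweezers [(array([ 0.6481, -0.1379,  0.0016]), 0.91)]
tweezers [(array([ 0.654 , -0.1669,  0.0047]), 0.7)]
t 4.05 [ 0.6471 -0.2652  0.2004] [-180.    -0.   -89.9] w 0.0599 rot [-0.  -0.   0.1]
[0.647, -0.268, 0.066] -> [ 0.28  0.02 13.44]
```

View pics/w1.png

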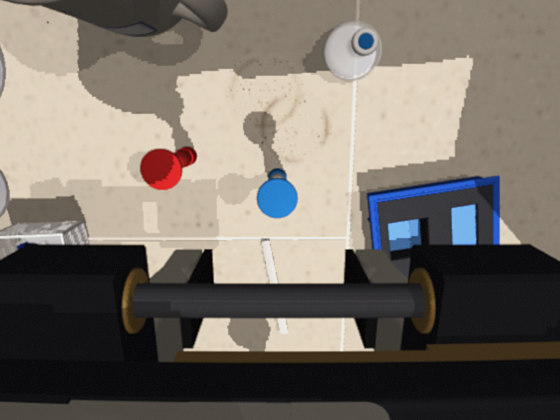

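The wrist view shows the blue collar at (277,198), centred between the fingers in x. The red timer is at (162,169) and clear of them. I descend.

```bash
python3 -m crank '[{"dx":0.2,"dy":0,"dz":1.2,"wx":0,"wy":0,"wz":0},{"dx":0.2,"dy":0,"dz":3,"wx":0,"wy":0,"wz":0},{"dx":0.2,"dy":0,"dz":5,"wx":0,"wy":0,"wz":0},{"dx":0.2,"dy":0,"dz":7,"wx":0,"wy":0,"wz":0},{"dx":0.2,"dy":0,"dz":9,"wx":0,"wy":0,"wz":0},{"dx":0.2,"dy":0,"dz":10.7,"wx":0,"wy":0,"wz":0},{"dx":0.2,"dy":0,"dz":12,"wx":0,"wy":0,"wz":0},{"dx":0.2,"dy":0,"dz":13,"wx":0,"wy":0,"wz":0},{"dx":0.2,"dy":0,"dz":13.4,"wx":0,"wy":0,"wz":0},{"dx":0.2,"dy":0,"dz":13.4,"wx":0,"wy":0,"wz":0}]' 6
python3 -m crank '[{"dx":0,"dy":0,"dz":0,"wx":0,"wy":0,"wz":0},{"dx":0,"dy":0,"dz":0,"wx":0,"wy":0,"wz":0},{"dx":0,"dy":0,"dz":0,"wx":0,"wy":0,"wz":0},{"dx":0,"dy":0,"dz":0,"wx":0,"wy":0,"wz":0},{"dx":0,"dy":0,"dz":0,"wx":0,"wy":0,"wz":0},{"dx":0,"dy":0,"dz":0,"wx":0,"wy":0,"wz":0},{"dx":0,"dy":0,"dz":-0.5,"wx":0,"wy":0,"wz":0},{"dx":0,"dy":0,"dz":-1.5,"wx":0,"wy":0,"wz":0},{"dx":0,"dy":0,"dz":-3.5,"wx":0,"wy":0,"wz":0},{"dx":0,"dy":0,"dz":-5.4,"wx":0,"wy":0,"wz":0}]' 2 12
python3 go.py -90 0.514 -0.2105 0.14 0.514 -0.2105 0.077
```

```text
t: 5.3
eef_pos: [0.6472, -0.2681, 0.0659]
ee_rot: [-3.142, -0.0, -1.57]
force: [0.2, -0.6, -0.1]
width: 0.0601
gripper_force: 0.0
t: 6.55
eef_pos: [0.6474, -0.2682, 0.1214]
ee_rot: [-3.141, -0.0, -1.57]
force: [0.0, -0.2, -0.0]
width: 0.0198
gripper_force: 0.0
t 6.55 [ 0.6474 -0.2682  0.1214] [-180.   -0.  -90.] w 0.0198 rot [-0. -0.  0.]
[0.514, -0.2105, 0.14] -> [-5.78 13.34 -1.87]
[0.514, -0.2105, 0.077] -> [-5.78 13.34  4.43]
```

```bash
python3 - <<'E'
from h import *
a=arm.grab_frame("wrist");b=arm.grab_frame("side")
cv2.imwrite("pics/g1.png",np.hstack([cv2.resize(a,(400,300)),cv2.resize(b[200:380,220:460],(400,300))])[:,:,::-1])
for c in("side","wrist"):
  arm.grab_frame(c);print(c,[(np.round(d['centre'],4),round(d['confidence'],2)) for d in arm.mark_of(c,"blue_timer")])
E
```

```text
side [(array([ 0.6471, -0.2713, -0.0009]), 0.81), (array([ 0.7415, -0.2919,  0.0034]), 0.56)]
wrist [(array([ 0.738 , -0.2925, -0.0014]), 0.78), (array([ 0.6506, -0.2668,  0.0058]), 0.71)]
```

View pics/g1.png

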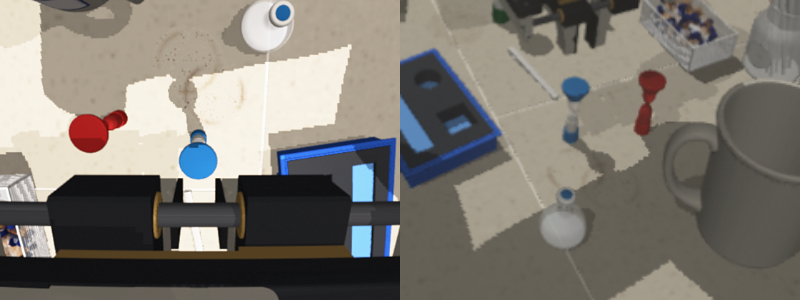

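```bash
cat >> h.py <<'E'
def proj(cam,P):
    K=arm.calibration(cam);C=np.linalg.inv(K["world_from_camera"])
    A=np.array([[K['fx'],0,K['cx']],[0,K['fy'],K['cy']],[0,0,1]])
    return cv2.projectPoints(np.array(P,float).reshape(-1,3),cv2.Rodrigues(C[:3,:3])[0],C[:3,3],A,np.array(K['dist_coeffs']))[0].reshape(-1,2).round(1)
E
python3 - <<'E'
from h import *
s=arm.get_state();p=np.array(s['eef_pos']);print(p,s['q'],s['ee_rot'])
for c in("scene","side","wrist"): print(c,proj(c,[p,p+[0,0,.05],[.647,-.268,.095]]).tolist())
print(arm.calibration("wrist")["world_from_camera"])
im=arm.grab_frame("scene");b=arm.grab_frame("side")
cv2.imwrite("pics/g2.png",np.hstack([cv2.resize(im[60:240,240:480],(400,300)),cv2.resize(b[100:320,200:420],(300,300))])[:,:,::-1])
E
```

```text
[ 0.6466509  -0.26789883  0.11925824] [-1.15386045e-01  4.46831884e-01 -2.15165019e-02 -3.57149225e-04
 -1.10344114e+00  1.15848083e-01] [ 3.14064292e+00  4.31359466e-04 -1.57049556e+00]
scene [[347.2, 149.0], [349.5, 130.2], [346.1, 157.7]]
side [[325.9, 242.5], [327.9, 223.5], [325.2, 251.2]]
wrist [[278.9, 242.2], [279.0, 283.9], [278.3, 228.1]]
[[-9.99999719e-01 -2.28301955e-05  7.49233865e-04  6.46829135e-01]
 [ 1.77400163e-04  9.63932242e-01  2.66147707e-01 -3.39590391e-01]
 [-7.28286883e-04  2.66147765e-01 -9.63931967e-01  3.11680285e-01]
 [ 0.00000000e+00  0.00000000e+00  0.00000000e+00  1.00000000e+00]]
```

View pics/g2.png

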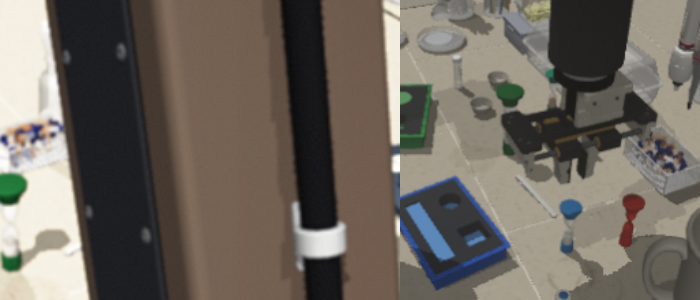

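```bash
python3 - <<'E'
from h import *
a=arm.grab_frame("wrist");b=arm.grab_frame("side")
p=np.array(arm.get_state()['eef_pos'])
def draw(im,cam):
    im=cv2.resize(im,None,fx=6,fy=6,interpolation=cv2.INTER_CUBIC)
    for s in(-1,1):
        f=[p+[s*.01,dy,dz] for dy,dz in((-.0095,0),(.0095,0),(.0095,.03),(-.0095,.03),(-.0095,0))]
        q=((proj(cam,f)+.5)*6).astype(np.int32)
        cv2.polylines(im,[q],True,(255,0,0),1)
    return im
A=draw(a,"wrist")[200*6:300*6,230*6:330*6];Bq=draw(b,"side")[190*6:290*6,280*6:380*6]
cv2.imwrite("pics/tip.png",cv2.resize(np.hstack([A,Bq]),(800,400))[:,:,::-1])
print(arm.calibration("wrist"))
E
```

```text
{'fx': 373.31441884050093, 'fy': 373.31441884050093, 'cx': 278.3082339187345, 'cy': 209.5517338959552, 'dist_coeffs': array([-0.04610373,  0.        ,  0.        ,  0.        ,  0.        ]), 'world_from_camera': array([[-9.99999894e-01, -7.77659463e-05,  4.52969689e-04,
         6.47014851e-01],
       [ 4.54924532e-05,  9.63992343e-01,  2.65929991e-01,
        -3.39666133e-01],
       [-4.57339609e-04,  2.65929983e-01, -9.63992238e-01,
         3.11561504e-01],
       [ 0.00000000e+00,  0.00000000e+00,  0.00000000e+00,
         1.00000000e+00]])}
```

View pics/tip.png

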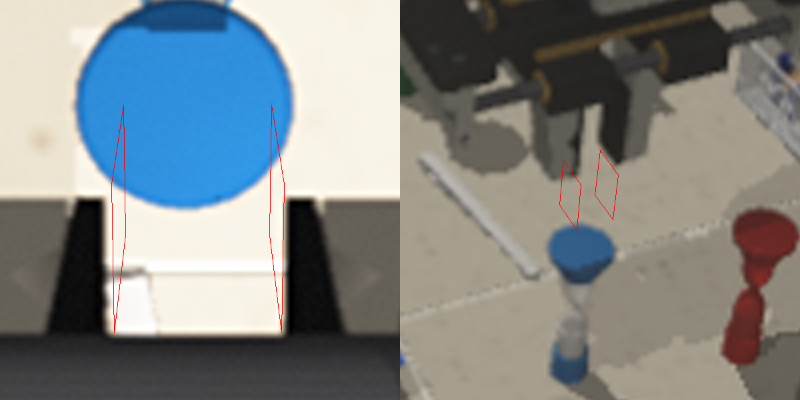

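The wrist crop shows the finger ends at about (105..287,198), and the side crop shows them above the outlined position. The real tips are therefore about 38 mm higher than the reported TCP, with x and y correct, so I closed above the collar. I now treat real tip z as reported z + 0.038 and go about 8 cm lower, then check this by contact.

```bash
python3 -m crank '[{"dx":0.1,"dy":0,"dz":0,"wx":0,"wy":0,"wz":0},{"dx":0.1,"dy":0,"dz":0,"wx":0,"wy":0,"wz":0},{"dx":0.1,"dy":0,"dz":0.8,"wx":0,"wy":0,"wz":0},{"dx":0.1,"dy":0,"dz":2,"wx":0,"wy":0,"wz":0},{"dx":0.1,"dy":0,"dz":3,"wx":0,"wy":0,"wz":0},{"dx":0.1,"dy":0,"dz":4,"wx":0,"wy":0,"wz":0},{"dx":0.1,"dy":0,"dz":5.5,"wx":0,"wy":0,"wz":0},{"dx":0.1,"dy":0,"dz":7,"wx":0,"wy":0,"wz":0},{"dx":0.1,"dy":0,"dz":8,"wx":0,"wy":0,"wz":0},{"dx":0.1,"dy":0,"dz":8,"wx":0,"wy":0,"wz":0}]' 6 12
python3 -m crank '[{"dx":0,"dy":0,"dz":0,"wx":0,"wy":0,"wz":0},{"dx":0,"dy":0,"dz":0,"wx":0,"wy":0,"wz":0},{"dx":0,"dy":0,"dz":0,"wx":0,"wy":0,"wz":0},{"dx":0,"dy":0,"dz":0,"wx":0,"wy":0,"wz":0},{"dx":0,"dy":0,"dz":0,"wx":0,"wy":0,"wz":0},{"dx":0,"dy":0,"dz":0,"wx":0,"wy":0,"wz":0},{"dx":0,"dy":0,"dz":0,"wx":0,"wy":0,"wz":0},{"dx":0,"dy":0,"dz":0,"wx":0,"wy":0,"wz":0},{"dx":0,"dy":0,"dz":0,"wx":0,"wy":0,"wz":0},{"dx":0,"dy":0,"dz":0,"wx":0,"wy":0,"wz":0}]' 2 12
```

```text
t: 8.3
eef_pos: [0.6465, -0.269, 0.0386]
ee_rot: [3.14, 0.0, -1.57]
force: [-0.2, -0.3, -1.2]
width: 0.0599
gripper_force: 0.0
t: 9.55
eef_pos: [0.6475, -0.2692, 0.0402]
ee_rot: [-3.141, -0.0, -1.57]
force: [0.4, -0.3, 5.3]
width: 0.0321
gripper_force: 12.0
```

```bash
python3 -m crank '[{"dx":0,"dy":0,"dz":-0.4,"wx":0,"wy":0,"wz":0},{"dx":0,"dy":0,"dz":-1.5,"wx":0,"wy":0,"wz":0},{"dx":0,"dy":0,"dz":-3.3,"wx":0,"wy":0,"wz":0},{"dx":0,"dy":0,"dz":-5.2,"wx":0,"wy":0,"wz":0},{"dx":-0.4,"dy":1,"dz":-6.5,"wx":0,"wy":0,"wz":0},{"dx":-1.7,"dy":3.8,"dz":-7,"wx":0,"wy":0,"wz":0},{"dx":-3.2,"dy":7.2,"dz":-7,"wx":0,"wy":0,"wz":0},{"dx":-4.7,"dy":10.6,"dz":-7,"wx":0,"wy":0,"wz":0},{"dx":-5.6,"dy":12.8,"dz":-7,"wx":0,"wy":0,"wz":0},{"dx":-5.8,"dy":13.3,"dz":-7,"wx":0,"wy":0,"wz":0}]'
python3 - <<'E'
from h import *
a=arm.grab_frame("side");w=arm.grab_frame("wrist")
for c in("side","wrist"): print(c,[(np.round(d['centre'],4),round(d['confidence'],2)) for d in arm.mark_of(c,"blue_timer")[:2]])
print(proj("side",[[.514,-.2105,.033],[.514,-.2105,.11]]))
cv2.imwrite("pics/c1.png",np.hstack([cv2.resize(a[180:330,160:360],(400,300)),cv2.resize(w,(400,300))])[:,:,::-1])
E
```

```text
t: 10.8
eef_pos: [0.5127, -0.2106, 0.111]
ee_rot: [-3.14, 0.0, -1.57]
force: [0.3, -1.2, 0.7]
width: 0.0324
gripper_force: 12.0
side [(array([ 0.5122, -0.2123,  0.0715]), 0.73), (array([ 0.7375, -0.2919,  0.0024]), 0.64)]
wrist [(array([ 0.5143, -0.2107,  0.0737]), 0.86)]
[[254.9 270.4]
 [253.6 244.3]]
```

View pics/c1.png

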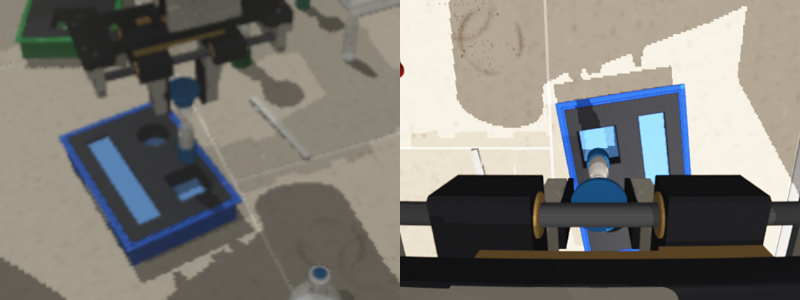

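The timer is held upright over the cell, with its foot at about (0.513,-0.211,0.072). I lower it.

```bash
python3 -m crank '[{"dx":0,"dy":0,"dz":0.8,"wx":0,"wy":0,"wz":0},{"dx":0,"dy":0,"dz":2,"wx":0,"wy":0,"wz":0},{"dx":0,"dy":0,"dz":3.2,"wx":0,"wy":0,"wz":0},{"dx":0,"dy":0,"dz":4.2,"wx":0,"wy":0,"wz":0},{"dx":0,"dy":0,"dz":5,"wx":0,"wy":0,"wz":0},{"dx":0,"dy":0,"dz":5.5,"wx":0,"wy":0,"wz":0},{"dx":0,"dy":0,"dz":5.8,"wx":0,"wy":0,"wz":0},{"dx":0,"dy":0,"dz":6,"wx":0,"wy":0,"wz":0},{"dx":0,"dy":0,"dz":6.1,"wx":0,"wy":0,"wz":0},{"dx":0,"dy":0,"dz":6.1,"wx":0,"wy":0,"wz":0}]'
python3 go.py -90
```

```text
t: 12.25
eef_pos: [0.5144, -0.2112, 0.0492]
ee_rot: [-3.141, -0.0, -1.57]
force: [-0.1, -0.0, 1.2]
width: 0.0322
gripper_force: 12.0
t 12.25 [ 0.5144 -0.2112  0.0492] [-180.   -0.  -90.] w 0.0322 rot [-0. -0.  0.]
```

```bash
python3 -m crank '[{"dx":0,"dy":0,"dz":0.02,"wx":0,"wy":0,"wz":0},{"dx":0,"dy":0,"dz":0.04,"wx":0,"wy":0,"wz":0},{"dx":0,"dy":0,"dz":0.06,"wx":0,"wy":0,"wz":0},{"dx":0,"dy":0,"dz":0.08,"wx":0,"wy":0,"wz":0},{"dx":0,"dy":0,"dz":0.1,"wx":0,"wy":0,"wz":0},{"dx":0,"dy":0,"dz":0.12,"wx":0,"wy":0,"wz":0},{"dx":0,"dy":0,"dz":0.13,"wx":0,"wy":0,"wz":0},{"dx":0,"dy":0,"dz":0.14,"wx":0,"wy":0,"wz":0},{"dx":0,"dy":0,"dz":0.15,"wx":0,"wy":0,"wz":0},{"dx":0,"dy":0,"dz":0.15,"wx":0,"wy":0,"wz":0}]'
python3 go.py -90
```

```text
t: 13.5
eef_pos: [0.5154, -0.2116, 0.0489]
ee_rot: [-3.139, -0.001, -1.57]
force: [-0.9, 1.0, 12.5]
width: 0.032
gripper_force: 12.0
t 13.5 [ 0.5154 -0.2116  0.0489] [-1.799e+02 -1.000e-01 -8.990e+01] w 0.032 rot [-0.1 -0.1  0.1]
```

```bash
python3 -m crank '[{"dx":0,"dy":0,"dz":-0.05,"wx":0,"wy":0,"wz":0},{"dx":0,"dy":0,"dz":-0.1,"wx":0,"wy":0,"wz":0},{"dx":0,"dy":0,"dz":-0.1,"wx":0,"wy":0,"wz":0},{"dx":0,"dy":0,"dz":-0.1,"wx":0,"wy":0,"wz":0},{"dx":0,"dy":0,"dz":-0.1,"wx":0,"wy":0,"wz":0},{"dx":0,"dy":0,"dz":-1,"wx":0,"wy":0,"wz":0},{"dx":0,"dy":0,"dz":-3,"wx":0,"wy":0,"wz":0},{"dx":0,"dy":0,"dz":-6,"wx":0,"wy":0,"wz":0},{"dx":0,"dy":0,"dz":-9,"wx":0,"wy":0,"wz":0},{"dx":0,"dy":0,"dz":-12,"wx":0,"wy":0,"wz":0}]' 5
python3 - <<'E'
from h import *
for c in("side","wrist","scene"):
  arm.grab_frame(c)
  for n in("blue_timer","capped_vial"): print(c,n,[(np.round(d['centre'],4),round(d['confidence'],2)) for d in arm.mark_of(c,n)[:2]])
E
python3 go.py -90 0.635 0.246 0.15
```

```text
t: 14.75
eef_pos: [0.5141, -0.2112, 0.1691]
ee_rot: [-3.141, -0.0, -1.57]
force: [0.7, 0.3, -0.2]
width: 0.0501
gripper_force: 0.0
side blue_timer [(array([ 7.383e-01, -2.925e-01, -7.000e-04]), 0.71), (array([ 0.514 , -0.2096,  0.0097]), 0.67)]
side capped_vial [(array([ 0.7882, -0.0458, -0.0021]), 0.24)]
wrist blue_timer [(array([ 7.396e-01, -2.943e-01,  5.000e-04]), 0.68), (array([ 0.5172, -0.2106,  0.0138]), 0.61)]
wrist capped_vial []
scene blue_timer []
scene capped_vial [(array([0.6387, 0.2469, 0.0007]), 0.89)]
t 15.2 [ 0.5136 -0.2111  0.1666] [179.9   0.  -90. ] w 0.0504 rot [0.1 0.  0. ]
[0.635, 0.246, 0.15] -> [-45.71 -12.16   1.65]
```

```bash
python3 -m crank '[{"dx":-4,"dy":-1,"dz":0,"wx":0,"wy":0,"wz":0},{"dx":-9,"dy":-2.4,"dz":0,"wx":0,"wy":0,"wz":0},{"dx":-14.5,"dy":-3.9,"dz":0,"wx":0,"wy":0,"wz":0},{"dx":-20,"dy":-5.3,"dz":0,"wx":0,"wy":0,"wz":0},{"dx":-26,"dy":-6.9,"dz":0,"wx":0,"wy":0,"wz":0},{"dx":-32,"dy":-8.5,"dz":0.5,"wx":0,"wy":0,"wz":0},{"dx":-37.5,"dy":-10,"dz":1,"wx":0,"wy":0,"wz":0},{"dx":-42.5,"dy":-11.3,"dz":1.5,"wx":0,"wy":0,"wz":0},{"dx":-45.7,"dy":-12.2,"dz":1.8,"wx":0,"wy":0,"wz":0},{"dx":-45.7,"dy":-12.2,"dz":1.8,"wx":0,"wy":0,"wz":0}]' 5
python3 - <<'E'
from h import *
for c in("wrist","side"):
  arm.grab_frame(c)
  for n in("dish","capped_vial"): print(c,n,[(np.round(d['centre'],4),round(d['confidence'],2)) for d in arm.mark_of(c,n)[:2]+arm.find_in(c,n)[:2]])
E
python3 go.py -90 0.636 0.246 0.014
```

```text
t: 16.45
eef_pos: [0.6356, 0.2479, 0.1473]
ee_rot: [3.139, -0.001, -1.568]
force: [-0.2, -0.8, 0.0]
width: 0.05
gripper_force: 0.0
wrist dish [(array([0.6525, 0.1431, 0.0027]), 0.73), (array([ 0.7223,  0.228 , -0.004 ]), 0.65), (array([0.7231, 0.2294, 0.0018]), 0.96), (array([0.6544, 0.1423, 0.0069]), 0.79)]
wrist capped_vial [(array([0.634 , 0.246 , 0.0014]), 0.81), (array([0.6334, 0.2443, 0.0794]), 0.61)]
side dish [(array([0.7205, 0.2284, 0.0031]), 0.66), (array([ 0.6522,  0.1385, -0.0011]), 0.65), (array([0.6538, 0.1485, 0.014 ]), 0.74), (array([0.7221, 0.2372, 0.0157]), 0.47)]
side capped_vial [(array([0.6342, 0.2463, 0.0025]), 0.45), (array([0.6325, 0.2378, 0.0451]), 0.67)]
t 16.95 [0.636  0.2454 0.1498] [-180.    0.  -90.] w 0.0502 rot [-0.  0. -0.]
[0.636, 0.246, 0.014] -> [-6.000e-02  1.000e-02  1.358e+01]
```

```bash
python3 -m crank '[{"dx":0,"dy":0.2,"dz":1.5,"wx":0,"wy":0,"wz":0},{"dx":0,"dy":0.2,"dz":3.5,"wx":0,"wy":0,"wz":0},{"dx":0,"dy":0.2,"dz":5.5,"wx":0,"wy":0,"wz":0},{"dx":0,"dy":0.2,"dz":7.5,"wx":0,"wy":0,"wz":0},{"dx":0,"dy":0.2,"dz":9.3,"wx":0,"wy":0,"wz":0},{"dx":0,"dy":0.2,"dz":11,"wx":0,"wy":0,"wz":0},{"dx":0,"dy":0.2,"dz":12.3,"wx":0,"wy":0,"wz":0},{"dx":0,"dy":0.2,"dz":13.2,"wx":0,"wy":0,"wz":0},{"dx":0,"dy":0.2,"dz":13.5,"wx":0,"wy":0,"wz":0},{"dx":0,"dy":0.2,"dz":13.5,"wx":0,"wy":0,"wz":0}]' 5
python3 -m crank '[{"dx":0,"dy":0,"dz":0,"wx":0,"wy":0,"wz":0},{"dx":0,"dy":0,"dz":0,"wx":0,"wy":0,"wz":0},{"dx":0,"dy":0,"dz":0,"wx":0,"wy":0,"wz":0},{"dx":0,"dy":0,"dz":0,"wx":0,"wy":0,"wz":0},{"dx":0,"dy":0,"dz":0,"wx":0,"wy":0,"wz":0},{"dx":0,"dy":0,"dz":0,"wx":0,"wy":0,"wz":0},{"dx":0,"dy":0,"dz":0,"wx":0,"wy":0,"wz":0},{"dx":0,"dy":0,"dz":0,"wx":0,"wy":0,"wz":0},{"dx":0,"dy":0,"dz":0,"wx":0,"wy":0,"wz":0},{"dx":0,"dy":0,"dz":0,"wx":0,"wy":0,"wz":0}]' 1 12
python3 go.py -90 .501 -.1275 .17
```

```text
t: 18.2
eef_pos: [0.6341, 0.246, 0.0145]
ee_rot: [-3.141, 0.0, -1.57]
force: [-0.5, -0.4, 0.9]
width: 0.05
gripper_force: 0.0
t: 19.45
eef_pos: [0.634, 0.2459, 0.0144]
ee_rot: [-3.141, 0.0, -1.57]
force: [1.0, -0.8, 2.3]
width: 0.019
gripper_force: 12.0
t 19.45 [0.634  0.2459 0.0144] [-180.    0.  -90.] w 0.019 rot [-0.  0.  0.]
[0.501, -0.1275, 0.17] -> [ 37.33  13.32 -15.56]
```

```bash
python3 -m crank '[{"dx":0,"dy":0,"dz":-0.5,"wx":0,"wy":0,"wz":0},{"dx":0,"dy":0,"dz":-2,"wx":0,"wy":0,"wz":0},{"dx":0,"dy":0,"dz":-4.5,"wx":0,"wy":0,"wz":0},{"dx":0,"dy":0,"dz":-7.5,"wx":0,"wy":0,"wz":0},{"dx":1,"dy":0.4,"dz":-10,"wx":0,"wy":0,"wz":0},{"dx":3.7,"dy":1.3,"dz":-11,"wx":0,"wy":0,"wz":0},{"dx":7.5,"dy":2.7,"dz":-11,"wx":0,"wy":0,"wz":0},{"dx":12,"dy":4.3,"dz":-11,"wx":0,"wy":0,"wz":0},{"dx":16.5,"dy":5.9,"dz":-11,"wx":0,"wy":0,"wz":0},{"dx":20,"dy":7.1,"dz":-11,"wx":0,"wy":0,"wz":0}]'
python3 -m crank '[{"dx":3.5,"dy":1.2,"dz":0,"wx":0,"wy":0,"wz":0},{"dx":7.5,"dy":2.6,"dz":0,"wx":0,"wy":0,"wz":0},{"dx":11.5,"dy":4.1,"dz":0,"wx":0,"wy":0,"wz":0},{"dx":14.7,"dy":5.3,"dz":0,"wx":0,"wy":0,"wz":0},{"dx":16.7,"dy":6,"dz":0.5,"wx":0,"wy":0,"wz":0},{"dx":17.3,"dy":6.2,"dz":1.5,"wx":0,"wy":0,"wz":0},{"dx":17.3,"dy":6.2,"dz":2.7,"wx":0,"wy":0,"wz":0},{"dx":17.3,"dy":6.2,"dz":3.5,"wx":0,"wy":0,"wz":0},{"dx":17.3,"dy":6.2,"dz":4,"wx":0,"wy":0,"wz":0},{"dx":17.3,"dy":6.2,"dz":4,"wx":0,"wy":0,"wz":0}]'
python3 - <<'E'
from h import *
for c in("wrist","side"):
  arm.grab_frame(c)
  for n in("capped_vial",): print(c,n,[(np.round(d['centre'],4),round(d['confidence'],2)) for d in arm.mark_of(c,n)[:2]])
E
python3 go.py -90 .501 -.1275 .0245
```

```text
t: 20.7
eef_pos: [0.5612, 0.0432, 0.1246]
ee_rot: [3.141, -0.0, -1.571]
force: [1.0, 0.3, -0.5]
width: 0.0187
gripper_force: 12.0
t: 21.95
eef_pos: [0.501, -0.1268, 0.0838]
ee_rot: [3.141, -0.0, -1.57]
force: [0.1, 0.3, -0.2]
width: 0.0186
gripper_force: 12.0
wrist capped_vial [(array([ 0.5019, -0.1251,  0.0738]), 0.7)]
side capped_vial [(array([ 0.4984, -0.1269,  0.0708]), 0.63)]
t 22.15 [ 0.5014 -0.127   0.0847] [-180.    0.  -90.] w 0.0188 rot [-0.  0.  0.]
[0.501, -0.1275, 0.0245] -> [0.05 0.04 6.02]
```

```bash
python3 -m crank '[{"dx":0,"dy":0,"dz":1,"wx":0,"wy":0,"wz":0},{"dx":0,"dy":0,"dz":2.5,"wx":0,"wy":0,"wz":0},{"dx":0,"dy":0,"dz":4,"wx":0,"wy":0,"wz":0},{"dx":0,"dy":0,"dz":5,"wx":0,"wy":0,"wz":0},{"dx":0,"dy":0,"dz":5.5,"wx":0,"wy":0,"wz":0},{"dx":0,"dy":0,"dz":5.8,"wx":0,"wy":0,"wz":0},{"dx":0,"dy":0,"dz":5.9,"wx":0,"wy":0,"wz":0},{"dx":0,"dy":0,"dz":6,"wx":0,"wy":0,"wz":0},{"dx":0,"dy":0,"dz":6.05,"wx":0,"wy":0,"wz":0},{"dx":0,"dy":0,"dz":6.1,"wx":0,"wy":0,"wz":0}]'
python3 go.py -90
```

```text
t: 23.4
eef_pos: [0.5012, -0.1272, 0.0235]
ee_rot: [-3.141, 0.0, -1.57]
force: [0.4, -0.8, 0.4]
width: 0.0187
gripper_force: 12.0
t 23.4 [ 0.5012 -0.1272  0.0235] [-180.    0.  -90.] w 0.0187 rot [-0.  0.  0.]
```

```bash
python3 -m crank '[{"dx":0,"dy":0,"dz":0.02,"wx":0,"wy":0,"wz":0},{"dx":0,"dy":0,"dz":0.04,"wx":0,"wy":0,"wz":0},{"dx":0,"dy":0,"dz":0.06,"wx":0,"wy":0,"wz":0},{"dx":0,"dy":0,"dz":0.08,"wx":0,"wy":0,"wz":0},{"dx":0,"dy":0,"dz":0.1,"wx":0,"wy":0,"wz":0},{"dx":0,"dy":0,"dz":0.12,"wx":0,"wy":0,"wz":0},{"dx":0,"dy":0,"dz":0.13,"wx":0,"wy":0,"wz":0},{"dx":0,"dy":0,"dz":0.14,"wx":0,"wy":0,"wz":0},{"dx":0,"dy":0,"dz":0.15,"wx":0,"wy":0,"wz":0},{"dx":0,"dy":0,"dz":0.15,"wx":0,"wy":0,"wz":0}]'
```

```text
t: 24.65
eef_pos: [0.5024, -0.1273, 0.0231]
ee_rot: [-3.139, -0.0, -1.57]
force: [-0.6, -0.1, 11.0]
width: 0.0189
gripper_force: 12.0
```

```bash
python3 -m crank '[{"dx":0,"dy":0,"dz":-0.05,"wx":0,"wy":0,"wz":0},{"dx":0,"dy":0,"dz":-0.1,"wx":0,"wy":0,"wz":0},{"dx":0,"dy":0,"dz":-0.1,"wx":0,"wy":0,"wz":0},{"dx":0,"dy":0,"dz":-0.1,"wx":0,"wy":0,"wz":0},{"dx":0,"dy":0,"dz":-0.1,"wx":0,"wy":0,"wz":0},{"dx":0,"dy":0,"dz":-1,"wx":0,"wy":0,"wz":0},{"dx":0,"dy":0,"dz":-3,"wx":0,"wy":0,"wz":0},{"dx":0,"dy":0,"dz":-6,"wx":0,"wy":0,"wz":0},{"dx":0,"dy":0,"dz":-9,"wx":0,"wy":0,"wz":0},{"dx":0,"dy":0,"dz":-12,"wx":0,"wy":0,"wz":0}]' 4
python3 - <<'E'
from h import *
for c in("side","wrist","scene"):
  arm.grab_frame(c)
  for n in("capped_vial","tweezers"): print(c,n,[(np.round(d['centre'],4),round(d['confidence'],2)) for d in arm.mark_of(c,n)[:2]])
E
python3 go.py -81 0.646 -0.114 0.05
```

```text
t: 25.9
eef_pos: [0.501, -0.1272, 0.1436]
ee_rot: [-3.141, 0.0, -1.57]
force: [-0.1, -0.1, 0.8]
width: 0.0399
gripper_force: 0.0
side capped_vial [(array([ 0.4987, -0.1269,  0.0112]), 0.74)]
side tweezers [(array([ 0.6518, -0.141 ,  0.0007]), 0.45)]
wrist capped_vial [(array([ 0.5026, -0.1282,  0.0078]), 0.96), (array([ 0.5166, -0.2106,  0.0127]), 0.75)]
wrist tweezers [(array([ 0.6495, -0.1389, -0.0007]), 0.58)]
scene capped_vial [(array([ 0.5034, -0.1248,  0.0081]), 0.49)]
scene tweezers [(array([ 0.6514, -0.1414, -0.0023]), 0.71)]
t 26.35 [ 0.5006 -0.1272  0.1411] [179.9  -0.  -90. ] w 0.0401 rot [ 0.1  0.  -9. ]
[0.646, -0.114, 0.05] -> [ -1.31 -14.56   9.09]
```

Vial seated. Next I move above the tweezers, off-centre towards their +y end.

```bash
python3 -m crank '[{"dx":-0.2,"dy":-1.5,"dz":0,"wx":0,"wy":0,"wz":-2},{"dx":-0.4,"dy":-4.5,"dz":0,"wx":0,"wy":0,"wz":-4},{"dx":-0.7,"dy":-8,"dz":0,"wx":0,"wy":0,"wz":-6},{"dx":-1,"dy":-11.5,"dz":0,"wx":0,"wy":0,"wz":-8},{"dx":-1.3,"dy":-14,"dz":0.5,"wx":0,"wy":0,"wz":-9},{"dx":-1.3,"dy":-14.6,"dz":2,"wx":0,"wy":0,"wz":-9},{"dx":-1.3,"dy":-14.6,"dz":4.5,"wx":0,"wy":0,"wz":-9},{"dx":-1.3,"dy":-14.6,"dz":7,"wx":0,"wy":0,"wz":-9},{"dx":-1.3,"dy":-14.6,"dz":9,"wx":0,"wy":0,"wz":-9},{"dx":-1.3,"dy":-14.6,"dz":9,"wx":0,"wy":0,"wz":-9}]' 4
python3 - <<'E'
from h import *
a=arm.grab_frame("wrist");s=arm.grab_frame("side")
cv2.imwrite("pics/t1.png",np.hstack([a[150:400,140:420],s[120:370,150:430]])[:,:,::-1])
print(proj("wrist",[[.646,-.114,.009]])-[140,150])
E
python3 go.py -81 0.646 -0.114 -0.033
```

```text
t: 27.6
eef_pos: [0.645, -0.1142, 0.0493]
ee_rot: [3.137, 0.001, -1.413]
force: [0.6, 0.2, 0.6]
width: 0.04
gripper_force: 0.0
[[140.3  70.1]]
t 27.7 [ 0.647  -0.1142  0.0519] [180.  -0. -81.] w 0.0397 rot [ 0. -0.  0.]
[0.646, -0.114, -0.033] -> [-0.04  0.09  8.49]
```

View pics/t1.png

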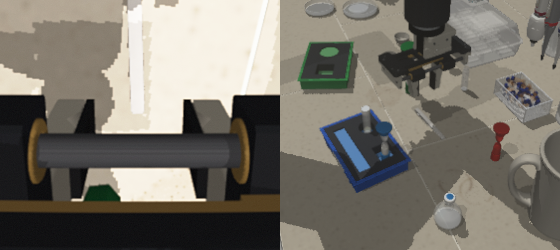

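The wrist crop shows the tweezers running vertically at u≈138, centred between the fingers, with their +y end at (137,112). Both placed items stand upright in the side view. I descend and feel for the bench.

```bash
python3 -m crank '[{"dx":0,"dy":0,"dz":1,"wx":0,"wy":0,"wz":0},{"dx":0,"dy":0,"dz":2.5,"wx":0,"wy":0,"wz":0},{"dx":0,"dy":0,"dz":4,"wx":0,"wy":0,"wz":0},{"dx":0,"dy":0,"dz":5.5,"wx":0,"wy":0,"wz":0},{"dx":0,"dy":0,"dz":6.7,"wx":0,"wy":0,"wz":0},{"dx":0,"dy":0,"dz":7.3,"wx":0,"wy":0,"wz":0},{"dx":0,"dy":0,"dz":7.6,"wx":0,"wy":0,"wz":0},{"dx":0,"dy":0,"dz":7.8,"wx":0,"wy":0,"wz":0},{"dx":0,"dy":0,"dz":7.9,"wx":0,"wy":0,"wz":0},{"dx":0,"dy":0,"dz":8,"wx":0,"wy":0,"wz":0}]' 3
python3 -m crank '[{"dx":0,"dy":0,"dz":0.05,"wx":0,"wy":0,"wz":0},{"dx":0,"dy":0,"dz":0.1,"wx":0,"wy":0,"wz":0},{"dx":0,"dy":0,"dz":0.15,"wx":0,"wy":0,"wz":0},{"dx":0,"dy":0,"dz":0.2,"wx":0,"wy":0,"wz":0},{"dx":0,"dy":0,"dz":0.25,"wx":0,"wy":0,"wz":0},{"dx":0,"dy":0,"dz":0.3,"wx":0,"wy":0,"wz":0},{"dx":0,"dy":0,"dz":0.35,"wx":0,"wy":0,"wz":0},{"dx":0,"dy":0,"dz":0.4,"wx":0,"wy":0,"wz":0},{"dx":0,"dy":0,"dz":0.4,"wx":0,"wy":0,"wz":0},{"dx":0,"dy":0,"dz":0.4,"wx":0,"wy":0,"wz":0}]'
```

```text
t: 28.95
eef_pos: [0.6473, -0.1141, -0.0278]
ee_rot: [-3.141, -0.0, -1.413]
force: [-0.1, 0.5, 0.3]
width: 0.0298
gripper_force: 0.0
t: 30.2
eef_pos: [0.6471, -0.1141, -0.0321]
ee_rot: [3.142, -0.0, -1.413]
force: [0.0, -0.5, 0.2]
width: 0.0299
gripper_force: 0.0
```

```bash
python3 -m crank '[{"dx":0,"dy":0,"dz":0.03,"wx":0,"wy":0,"wz":0},{"dx":0,"dy":0,"dz":0.06,"wx":0,"wy":0,"wz":0},{"dx":0,"dy":0,"dz":0.09,"wx":0,"wy":0,"wz":0},{"dx":0,"dy":0,"dz":0.12,"wx":0,"wy":0,"wz":0},{"dx":0,"dy":0,"dz":0.15,"wx":0,"wy":0,"wz":0},{"dx":0,"dy":0,"dz":0.18,"wx":0,"wy":0,"wz":0},{"dx":0,"dy":0,"dz":0.21,"wx":0,"wy":0,"wz":0},{"dx":0,"dy":0,"dz":0.25,"wx":0,"wy":0,"wz":0},{"dx":0,"dy":0,"dz":0.25,"wx":0,"wy":0,"wz":0},{"dx":0,"dy":0,"dz":0.25,"wx":0,"wy":0,"wz":0}]'
```

```text
t: 31.45
eef_pos: [0.6471, -0.1141, -0.0343]
ee_rot: [-3.141, -0.0, -1.413]
force: [-2.3, 0.1, 5.2]
width: 0.0302
gripper_force: 2.6
```

Bench contact comes at rep z = -0.034. I raise 5 mm and close.

```bash
python3 -m crank '[{"dx":0,"dy":0,"dz":-0.3,"wx":0,"wy":0,"wz":0},{"dx":0,"dy":0,"dz":-0.55,"wx":0,"wy":0,"wz":0},{"dx":0,"dy":0,"dz":-0.55,"wx":0,"wy":0,"wz":0},{"dx":0,"dy":0,"dz":-0.55,"wx":0,"wy":0,"wz":0},{"dx":0,"dy":0,"dz":-0.55,"wx":0,"wy":0,"wz":0},{"dx":0,"dy":0,"dz":-0.55,"wx":0,"wy":0,"wz":0},{"dx":0,"dy":0,"dz":-0.55,"wx":0,"wy":0,"wz":0},{"dx":0,"dy":0,"dz":-0.55,"wx":0,"wy":0,"wz":0},{"dx":0,"dy":0,"dz":-0.55,"wx":0,"wy":0,"wz":0},{"dx":0,"dy":0,"dz":-0.55,"wx":0,"wy":0,"wz":0}]' 0.2 20
python3 -m crank '[{"dx":0,"dy":0,"dz":-0.2,"wx":0,"wy":0,"wz":0},{"dx":0,"dy":0,"dz":-0.6,"wx":0,"wy":0,"wz":0},{"dx":0,"dy":0,"dz":-1.5,"wx":0,"wy":0,"wz":0},{"dx":0,"dy":0,"dz":-3,"wx":0,"wy":0,"wz":0},{"dx":0,"dy":0,"dz":-5,"wx":0,"wy":0,"wz":0},{"dx":0,"dy":0,"dz":-7.5,"wx":0,"wy":0,"wz":0},{"dx":0,"dy":0,"dz":-10,"wx":0,"wy":0,"wz":0},{"dx":0,"dy":0,"dz":-12,"wx":0,"wy":0,"wz":0},{"dx":0,"dy":0,"dz":-13,"wx":0,"wy":0,"wz":0},{"dx":0,"dy":0,"dz":-13,"wx":0,"wy":0,"wz":0}]'
python3 - <<'E'
from h import *
B=(.38,.80,-.45,.33)
for c,z in(("side",.13),("wrist",.13),("scene",.13)):
    arm.grab_frame(c)
    print(c,[(np.round(d['centre'],4),round(d['confidence'],2)) for d in arm.mark_of(c,"tweezers")[:2]])
E
python3 go.py -81 .45 -.178 .1
```

```text
t: 32.7
eef_pos: [0.6474, -0.1141, -0.0289]
ee_rot: [-3.141, -0.0, -1.413]
force: [-0.6, -0.0, 4.4]
width: 0.0084
gripper_force: 20.0
t: 33.95
eef_pos: [0.6475, -0.1141, 0.1019]
ee_rot: [-3.14, -0.0, -1.413]
force: [0.7, -0.4, -0.4]
width: 0.0083
gripper_force: 20.0
side [(array([ 0.6506, -0.1402,  0.1312]), 0.55)]
wrist [(array([ 0.6494, -0.1364,  0.1275]), 0.74)]
scene []
t 34.25 [ 0.6466 -0.1141  0.0999] [179.9   0.  -81. ] w 0.0087 rot [0.1 0.  0. ]
[0.45, -0.178, 0.1] -> [3.230e+00 2.042e+01 2.000e-02]
```

```bash
python3 -m crank '[{"dx":0,"dy":1,"dz":0,"wx":0,"wy":0,"wz":0},{"dx":0.1,"dy":3.5,"dz":0,"wx":0,"wy":0,"wz":0},{"dx":0.2,"dy":6.5,"dz":0,"wx":0,"wy":0,"wz":0},{"dx":0.3,"dy":10,"dz":0,"wx":0,"wy":0,"wz":0},{"dx":0.4,"dy":13.5,"dz":0,"wx":0,"wy":0,"wz":0},{"dx":0.5,"dy":16.5,"dz":0,"wx":0,"wy":0,"wz":0},{"dx":0.6,"dy":18.8,"dz":0,"wx":0,"wy":0,"wz":0},{"dx":0.7,"dy":20,"dz":0,"wx":0,"wy":0,"wz":0},{"dx":0.7,"dy":20.4,"dz":0,"wx":0,"wy":0,"wz":0},{"dx":0.7,"dy":20.4,"dz":0,"wx":0,"wy":0,"wz":0}]'
python3 -m crank '[{"dx":0,"dy":0,"dz":0.8,"wx":0,"wy":0,"wz":0},{"dx":0,"dy":0,"dz":2,"wx":0,"wy":0,"wz":0},{"dx":0,"dy":0,"dz":3.2,"wx":0,"wy":0,"wz":0},{"dx":0,"dy":0,"dz":4.4,"wx":0,"wy":0,"wz":0},{"dx":0,"dy":0,"dz":5.4,"wx":0,"wy":0,"wz":0},{"dx":0,"dy":0,"dz":6.2,"wx":0,"wy":0,"wz":0},{"dx":0,"dy":0,"dz":6.7,"wx":0,"wy":0,"wz":0},{"dx":0,"dy":0,"dz":6.9,"wx":0,"wy":0,"wz":0},{"dx":0,"dy":0,"dz":7,"wx":0,"wy":0,"wz":0},{"dx":0,"dy":0,"dz":7,"wx":0,"wy":0,"wz":0}]'
python3 - <<'E'
from h import *
s=arm.grab_frame("side");print([(np.round(d['centre'],4),round(d['confidence'],2)) for d in arm.mark_of("side","tweezers")[:2]])
w=arm.grab_frame("wrist");print([(np.round(d['centre'],4),round(d['confidence'],2)) for d in arm.mark_of("wrist","tweezers")[:2]])
cv2.imwrite("pics/t2.png",np.hstack([cv2.resize(s[190:330,170:310],(400,400)),w[0:400,100:500]])[:,:,::-1])
E
python3 go.py -81 .4465 -.153 .003
```

```text
t: 35.5
eef_pos: [0.4472, -0.153, 0.101]
ee_rot: [-3.141, -0.0, -1.413]
force: [-0.2, -0.9, -0.5]
width: 0.0083
gripper_force: 20.0
t: 36.75
eef_pos: [0.4469, -0.153, 0.0311]
ee_rot: [-3.141, -0.0, -1.413]
force: [-0.1, 0.4, -0.7]
width: 0.0086
gripper_force: 20.0
[(array([ 0.4503, -0.181 ,  0.0607]), 0.44)]
[(array([ 0.4511, -0.1775,  0.0595]), 0.8)]
t 36.95 [ 0.4469 -0.153   0.0311] [-180.   -0.  -81.] w 0.0086 rot [-0. -0.  0.]
[0.4465, -0.153, 0.003] -> [-0.01  0.04  2.81]
```

View pics/t2.png

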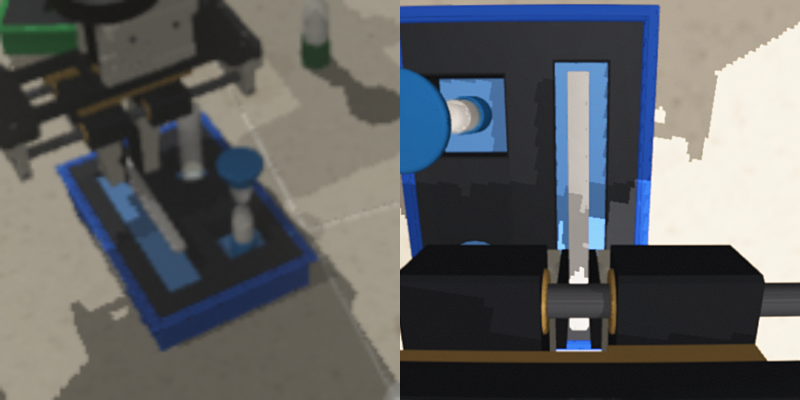

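The wrist view shows the tweezers at (580,150) centred over the slot and parallel to it, and clear of the timer. I lower gently.

```bash
python3 -m crank '[{"dx":0,"dy":0,"dz":0.7,"wx":0,"wy":0,"wz":0},{"dx":0,"dy":0,"dz":1.4,"wx":0,"wy":0,"wz":0},{"dx":0,"dy":0,"dz":2,"wx":0,"wy":0,"wz":0},{"dx":0,"dy":0,"dz":2.4,"wx":0,"wy":0,"wz":0},{"dx":0,"dy":0,"dz":2.6,"wx":0,"wy":0,"wz":0},{"dx":0,"dy":0,"dz":2.7,"wx":0,"wy":0,"wz":0},{"dx":0,"dy":0,"dz":2.8,"wx":0,"wy":0,"wz":0},{"dx":0,"dy":0,"dz":2.85,"wx":0,"wy":0,"wz":0},{"dx":0,"dy":0,"dz":2.9,"wx":0,"wy":0,"wz":0},{"dx":0,"dy":0,"dz":2.9,"wx":0,"wy":0,"wz":0}]'
python3 -m crank '[{"dx":0,"dy":0,"dz":0.02,"wx":0,"wy":0,"wz":0},{"dx":0,"dy":0,"dz":0.04,"wx":0,"wy":0,"wz":0},{"dx":0,"dy":0,"dz":0.06,"wx":0,"wy":0,"wz":0},{"dx":0,"dy":0,"dz":0.08,"wx":0,"wy":0,"wz":0},{"dx":0,"dy":0,"dz":0.1,"wx":0,"wy":0,"wz":0},{"dx":0,"dy":0,"dz":0.12,"wx":0,"wy":0,"wz":0},{"dx":0,"dy":0,"dz":0.14,"wx":0,"wy":0,"wz":0},{"dx":0,"dy":0,"dz":0.16,"wx":0,"wy":0,"wz":0},{"dx":0,"dy":0,"dz":0.18,"wx":0,"wy":0,"wz":0},{"dx":0,"dy":0,"dz":0.18,"wx":0,"wy":0,"wz":0}]'
```

```text
t: 38.2
eef_pos: [0.4467, -0.153, 0.0019]
ee_rot: [-3.142, 0.0, -1.413]
force: [0.3, -0.8, 0.1]
width: 0.0087
gripper_force: 20.0
t: 39.45
eef_pos: [0.4467, -0.153, 0.0001]
ee_rot: [-3.142, -0.0, -1.413]
force: [0.0, 0.0, 0.9]
width: 0.0084
gripper_force: 20.0
```

```bash
python3 -m crank '[{"dx":0,"dy":0,"dz":0.01,"wx":0,"wy":0,"wz":0},{"dx":0,"dy":0,"dz":0.02,"wx":0,"wy":0,"wz":0},{"dx":0,"dy":0,"dz":0.03,"wx":0,"wy":0,"wz":0},{"dx":0,"dy":0,"dz":0.04,"wx":0,"wy":0,"wz":0},{"dx":0,"dy":0,"dz":0.05,"wx":0,"wy":0,"wz":0},{"dx":0,"dy":0,"dz":0.06,"wx":0,"wy":0,"wz":0},{"dx":0,"dy":0,"dz":0.07,"wx":0,"wy":0,"wz":0},{"dx":0,"dy":0,"dz":0.08,"wx":0,"wy":0,"wz":0},{"dx":0,"dy":0,"dz":0.1,"wx":0,"wy":0,"wz":0},{"dx":0,"dy":0,"dz":0.1,"wx":0,"wy":0,"wz":0}]'
```

```text
t: 40.7
eef_pos: [0.4468, -0.1531, -0.0001]
ee_rot: [-3.141, -0.0, -1.413]
force: [-4.6, 3.3, 15.2]
width: 0.0085
gripper_force: 20.0
```

```bash
python3 -m crank '[{"dx":0,"dy":0,"dz":-0.1,"wx":0,"wy":0,"wz":0},{"dx":0,"dy":0,"dz":-0.1,"wx":0,"wy":0,"wz":0},{"dx":0,"dy":0,"dz":-0.1,"wx":0,"wy":0,"wz":0},{"dx":0,"dy":0,"dz":-0.1,"wx":0,"wy":0,"wz":0},{"dx":0,"dy":0,"dz":-0.4,"wx":0,"wy":0,"wz":0},{"dx":0,"dy":0,"dz":-1.5,"wx":0,"wy":0,"wz":0},{"dx":0,"dy":0,"dz":-4,"wx":0,"wy":0,"wz":0},{"dx":0,"dy":0,"dz":-8,"wx":0,"wy":0,"wz":0},{"dx":0,"dy":0,"dz":-12,"wx":0,"wy":0,"wz":0},{"dx":0,"dy":0,"dz":-16,"wx":0,"wy":0,"wz":0}]' 1.8
python3 - <<'E'
from h import *
for c in("side","wrist"):
  im=arm.grab_frame(c)
  if c=="side": s=im
  for n in("tweezers","tall_timer"): print(c,n,[(np.round(d['centre'],4),round(d['confidence'],2)) for d in arm.mark_of(c,n)[:2]])
arm.grab_frame("scene");print([(np.round(d['centre'],4),round(d['confidence'],2)) for d in arm.mark_of("scene","tall_timer")[:2]])
E
python3 go.py -90 .658 -.007 .16
```

```text
t: 41.95
eef_pos: [0.4465, -0.153, 0.1613]
ee_rot: [-3.141, -0.0, -1.413]
force: [0.8, 0.8, 0.6]
width: 0.0179
gripper_force: 0.0
side tweezers [(array([ 0.4501, -0.1797,  0.0298]), 0.44)]
side tall_timer [(array([ 0.6581, -0.0088, -0.0019]), 0.75)]
wrist tweezers [(array([ 0.4491, -0.1772,  0.029 ]), 0.78)]
wrist tall_timer [(array([ 0.6582, -0.0068, -0.0025]), 0.58)]
[(array([ 0.6601, -0.0075,  0.0048]), 0.77)]
t 42.35 [ 0.446  -0.153   0.1582] [179.9   0.  -81. ] w 0.0179 rot [0.1 0.  9. ]
[0.658, -0.007, 0.16] -> [-11.1  -23.23  -0.21]
```

```bash
python3 -m crank '[{"dx":-0.5,"dy":-1.2,"dz":0,"wx":0,"wy":0,"wz":1},{"dx":-1.8,"dy":-3.8,"dz":0,"wx":0,"wy":0,"wz":3},{"dx":-3.6,"dy":-7.5,"dz":0,"wx":0,"wy":0,"wz":5},{"dx":-5.7,"dy":-12,"dz":0,"wx":0,"wy":0,"wz":7},{"dx":-7.8,"dy":-16.3,"dz":0,"wx":0,"wy":0,"wz":9},{"dx":-9.5,"dy":-20,"dz":0,"wx":0,"wy":0,"wz":9},{"dx":-10.6,"dy":-22.3,"dz":0,"wx":0,"wy":0,"wz":9},{"dx":-11.1,"dy":-23.2,"dz":0,"wx":0,"wy":0,"wz":9},{"dx":-11.1,"dy":-23.2,"dz":0,"wx":0,"wy":0,"wz":9},{"dx":-11.1,"dy":-23.2,"dz":0,"wx":0,"wy":0,"wz":9}]' 8
python3 - <<'E'
from h import *
arm.grab_frame("wrist");print([(np.round(d['centre'],4),round(d['confidence'],2)) for d in arm.mark_of("wrist","tall_timer")[:2]+arm.find_in("wrist","tall_timer")[:1]])
E
python3 go.py -90 .658 -.0075 .076
```

```text
t: 43.6
eef_pos: [0.6578, -0.0074, 0.159]
ee_rot: [3.141, -0.0, -1.571]
force: [0.0, -0.4, 0.2]
width: 0.0801
gripper_force: 0.0
[(array([ 6.573e-01, -9.300e-03, -5.000e-04]), 0.64), (array([ 0.659 , -0.0107,  0.1392]), 0.92)]
t 43.75 [ 0.658  -0.0075  0.1596] [-180.    0.  -90.] w 0.0802 rot [-0.  0. -0.]
[0.658, -0.0075, 0.076] -> [0.   0.01 8.36]
```

```bash
python3 -m crank '[{"dx":0.1,"dy":0,"dz":0.8,"wx":0,"wy":0,"wz":0},{"dx":0.1,"dy":0,"dz":2,"wx":0,"wy":0,"wz":0},{"dx":0.1,"dy":0,"dz":3.3,"wx":0,"wy":0,"wz":0},{"dx":0.1,"dy":0,"dz":4.6,"wx":0,"wy":0,"wz":0},{"dx":0.1,"dy":0,"dz":5.8,"wx":0,"wy":0,"wz":0},{"dx":0.1,"dy":0,"dz":6.9,"wx":0,"wy":0,"wz":0},{"dx":0.1,"dy":0,"dz":7.7,"wx":0,"wy":0,"wz":0},{"dx":0.1,"dy":0,"dz":8.2,"wx":0,"wy":0,"wz":0},{"dx":0.1,"dy":0,"dz":8.4,"wx":0,"wy":0,"wz":0},{"dx":0.1,"dy":0,"dz":8.4,"wx":0,"wy":0,"wz":0}]'
python3 -m crank '[{"dx":0,"dy":0,"dz":0,"wx":0,"wy":0,"wz":0},{"dx":0,"dy":0,"dz":0,"wx":0,"wy":0,"wz":0},{"dx":0,"dy":0,"dz":0,"wx":0,"wy":0,"wz":0},{"dx":0,"dy":0,"dz":0,"wx":0,"wy":0,"wz":0},{"dx":0,"dy":0,"dz":0,"wx":0,"wy":0,"wz":0},{"dx":0,"dy":0,"dz":0,"wx":0,"wy":0,"wz":0},{"dx":0,"dy":0,"dz":0,"wx":0,"wy":0,"wz":0},{"dx":0,"dy":0,"dz":0,"wx":0,"wy":0,"wz":0},{"dx":0,"dy":0,"dz":0,"wx":0,"wy":0,"wz":0},{"dx":0,"dy":0,"dz":0,"wx":0,"wy":0,"wz":0}]' 3.5 12
python3 go.py -90 .463 .128 .155
```

```text
t: 45.0
eef_pos: [0.6586, -0.008, 0.0752]
ee_rot: [-3.141, 0.0, -1.57]
force: [0.3, -0.4, 0.1]
width: 0.08
gripper_force: 0.0
t: 46.25
eef_pos: [0.6585, -0.008, 0.0751]
ee_rot: [-3.141, 0.0, -1.57]
force: [-0.2, 1.1, 1.6]
width: 0.048
gripper_force: 12.0
t 46.25 [ 0.6585 -0.008   0.0751] [-180.    0.  -90.] w 0.048 rot [-0.  0.  0.]
[0.463, 0.128, 0.155] -> [-13.61  19.54  -7.99]
```

```bash
python3 -m crank '[{"dx":0,"dy":0,"dz":-0.3,"wx":0,"wy":0,"wz":0},{"dx":0,"dy":0,"dz":-1,"wx":0,"wy":0,"wz":0},{"dx":0,"dy":0,"dz":-2.2,"wx":0,"wy":0,"wz":0},{"dx":0,"dy":0,"dz":-3.8,"wx":0,"wy":0,"wz":0},{"dx":0,"dy":0,"dz":-5.5,"wx":0,"wy":0,"wz":0},{"dx":-0.3,"dy":0.5,"dz":-7,"wx":0,"wy":0,"wz":0},{"dx":-1.2,"dy":1.7,"dz":-8,"wx":0,"wy":0,"wz":0},{"dx":-2.6,"dy":3.7,"dz":-8,"wx":0,"wy":0,"wz":0},{"dx":-4.2,"dy":6,"dz":-8,"wx":0,"wy":0,"wz":0},{"dx":-5.9,"dy":8.4,"dz":-8,"wx":0,"wy":0,"wz":0}]'
python3 -m crank '[{"dx":-1.6,"dy":2.3,"dz":0,"wx":0,"wy":0,"wz":0},{"dx":-3.3,"dy":4.7,"dz":0,"wx":0,"wy":0,"wz":0},{"dx":-4.9,"dy":7,"dz":0,"wx":0,"wy":0,"wz":0},{"dx":-6.2,"dy":8.9,"dz":0,"wx":0,"wy":0,"wz":0},{"dx":-7.2,"dy":10.3,"dz":0,"wx":0,"wy":0,"wz":0},{"dx":-7.7,"dy":11.1,"dz":0,"wx":0,"wy":0,"wz":0},{"dx":-7.7,"dy":11.1,"dz":0.5,"wx":0,"wy":0,"wz":0},{"dx":-7.7,"dy":11.1,"dz":1.2,"wx":0,"wy":0,"wz":0},{"dx":-7.7,"dy":11.1,"dz":1.8,"wx":0,"wy":0,"wz":0},{"dx":-7.7,"dy":11.1,"dz":2,"wx":0,"wy":0,"wz":0}]'
python3 - <<'E'
from h import *
for c in("side","wrist"):
  im=arm.grab_frame(c)
  if c=="side": s=im
  else: w=im
  print(c,[(np.round(d['centre'],4),round(d['confidence'],2)) for n in("tall_timer","green_tray") for d in arm.mark_of(c,n)[:1]])
cv2.imwrite("pics/a1.png",np.hstack([cv2.resize(s[100:260,130:290],(400,400)),w[10:410,80:480]])[:,:,::-1])
E
python3 go.py -90 .463 .128 .086
```

```text
t: 47.5
eef_pos: [0.5728, 0.0517, 0.1552]
ee_rot: [3.141, 0.0, -1.57]
force: [0.9, 0.9, -0.7]
width: 0.048
gripper_force: 12.0
t: 48.75
eef_pos: [0.4632, 0.1274, 0.1342]
ee_rot: [3.14, -0.001, -1.571]
force: [-0.5, 0.5, -0.9]
width: 0.0484
gripper_force: 12.0
side [(array([0.4619, 0.129 , 0.0626]), 0.94), (array([0.4749, 0.1653, 0.    ]), 0.76)]
wrist [(array([0.4644, 0.1261, 0.0568]), 0.71), (array([ 0.4791,  0.1739, -0.0051]), 0.67)]
t 49.05 [0.4635 0.128  0.1352] [-180.    0.  -90.] w 0.0477 rot [-0.  0.  0.]
[0.463, 0.128, 0.086] -> [-0.    0.06  4.92]
```

View pics/a1.png

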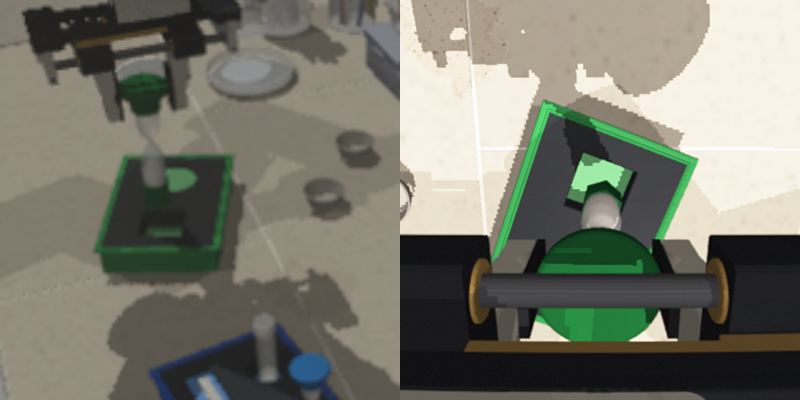

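The tall timer hangs upright above the square cell, with its foot at about (600,205) in the right half. I lower it.

```bash
python3 -m crank '[{"dx":0,"dy":0,"dz":0.7,"wx":0,"wy":0,"wz":0},{"dx":0,"dy":0,"dz":1.6,"wx":0,"wy":0,"wz":0},{"dx":0,"dy":0,"dz":2.5,"wx":0,"wy":0,"wz":0},{"dx":0,"dy":0,"dz":3.4,"wx":0,"wy":0,"wz":0},{"dx":0,"dy":0,"dz":4.1,"wx":0,"wy":0,"wz":0},{"dx":0,"dy":0,"dz":4.5,"wx":0,"wy":0,"wz":0},{"dx":0,"dy":0,"dz":4.7,"wx":0,"wy":0,"wz":0},{"dx":0,"dy":0,"dz":4.8,"wx":0,"wy":0,"wz":0},{"dx":0,"dy":0,"dz":4.9,"wx":0,"wy":0,"wz":0},{"dx":0,"dy":0,"dz":4.95,"wx":0,"wy":0,"wz":0}]'
python3 -m crank '[{"dx":0,"dy":0,"dz":0.02,"wx":0,"wy":0,"wz":0},{"dx":0,"dy":0,"dz":0.04,"wx":0,"wy":0,"wz":0},{"dx":0,"dy":0,"dz":0.06,"wx":0,"wy":0,"wz":0},{"dx":0,"dy":0,"dz":0.08,"wx":0,"wy":0,"wz":0},{"dx":0,"dy":0,"dz":0.1,"wx":0,"wy":0,"wz":0},{"dx":0,"dy":0,"dz":0.12,"wx":0,"wy":0,"wz":0},{"dx":0,"dy":0,"dz":0.14,"wx":0,"wy":0,"wz":0},{"dx":0,"dy":0,"dz":0.16,"wx":0,"wy":0,"wz":0},{"dx":0,"dy":0,"dz":0.18,"wx":0,"wy":0,"wz":0},{"dx":0,"dy":0,"dz":0.18,"wx":0,"wy":0,"wz":0}]'
```

```text
t: 50.3
eef_pos: [0.4634, 0.1279, 0.0857]
ee_rot: [-3.141, 0.0, -1.57]
force: [-0.3, 0.3, -0.6]
width: 0.0483
gripper_force: 12.0
t: 51.55
eef_pos: [0.4635, 0.128, 0.084]
ee_rot: [-3.141, 0.0, -1.57]
force: [-0.7, -0.9, 4.3]
width: 0.0482
gripper_force: 12.0
```

```bash
python3 -m crank '[{"dx":0,"dy":0,"dz":0,"wx":0,"wy":0,"wz":0},{"dx":0,"dy":0,"dz":0,"wx":0,"wy":0,"wz":0},{"dx":0,"dy":0,"dz":0,"wx":0,"wy":0,"wz":0},{"dx":0,"dy":0,"dz":0,"wx":0,"wy":0,"wz":0},{"dx":0,"dy":0,"dz":0,"wx":0,"wy":0,"wz":0},{"dx":0,"dy":0,"dz":-0.5,"wx":0,"wy":0,"wz":0},{"dx":0,"dy":0,"dz":-2,"wx":0,"wy":0,"wz":0},{"dx":0,"dy":0,"dz":-5,"wx":0,"wy":0,"wz":0},{"dx":0,"dy":0,"dz":-8,"wx":0,"wy":0,"wz":0},{"dx":0,"dy":0,"dz":-10,"wx":0,"wy":0,"wz":0}]' 6.6
python3 - <<'E'
from h import *
for c in("side","wrist"):
  arm.grab_frame(c)
  print(c,[(n,np.round(d['centre'],4),round(d['confidence'],2)) for n in("tall_timer","dish") for d in arm.mark_of(c,n)[:2]])
E
python3 go.py -90 .653 .140 .06
```

```text
t: 52.8
eef_pos: [0.464, 0.1282, 0.1865]
ee_rot: [-3.139, 0.001, -1.57]
force: [1.2, 0.5, -0.9]
width: 0.0662
gripper_force: 0.0
side [('tall_timer', array([0.4633, 0.124 , 0.0098]), 0.77), ('dish', array([0.7242, 0.2276, 0.0037]), 0.47)]
wrist [('dish', array([ 0.6516,  0.143 , -0.0026]), 0.72)]
t 53.1 [0.4629 0.1277 0.1835] [180.  -0. -90.] w 0.066 rot [ 0. -0.  0.]
[0.653, 0.14, 0.06] -> [ -1.23 -19.01  12.34]
```

```bash
python3 -m crank '[{"dx":-0.1,"dy":-1.5,"dz":0,"wx":0,"wy":0,"wz":0},{"dx":-0.3,"dy":-5,"dz":0,"wx":0,"wy":0,"wz":0},{"dx":-0.6,"dy":-9.5,"dz":0,"wx":0,"wy":0,"wz":0},{"dx":-0.9,"dy":-14,"dz":0,"wx":0,"wy":0,"wz":0},{"dx":-1.2,"dy":-17.5,"dz":1,"wx":0,"wy":0,"wz":0},{"dx":-1.3,"dy":-18.9,"dz":4,"wx":0,"wy":0,"wz":0},{"dx":-1.3,"dy":-18.9,"dz":8,"wx":0,"wy":0,"wz":0},{"dx":-1.3,"dy":-18.9,"dz":11,"wx":0,"wy":0,"wz":0},{"dx":-1.3,"dy":-18.9,"dz":13,"wx":0,"wy":0,"wz":0},{"dx":-1.3,"dy":-18.9,"dz":13,"wx":0,"wy":0,"wz":0}]' 8
python3 - <<'E'
from h import *
for c in("side","wrist"):
  im=arm.grab_frame(c)
  if c=="wrist":w=im
  else:s=im
  print(c,[(n,np.round(d['centre'],4),round(d['confidence'],2)) for n in("tall_timer","dish") for d in arm.mark_of(c,n)[:2]+arm.find_in(c,n)[:2]])
cv2.imwrite("pics/d1.png",np.hstack([w[100:400,80:480],cv2.resize(s[100:250,140:340],(400,300))])[:,:,::-1])
E
python3 go.py -90 .652 .141 -.027
```

```text
t: 54.35
eef_pos: [0.6514, 0.14, 0.0508]
ee_rot: [3.137, -0.002, -1.571]
force: [0.2, 0.7, 0.1]
width: 0.08
gripper_force: 0.0
side [('tall_timer', array([0.4609, 0.1252, 0.0121]), 0.6), ('tall_timer', array([ 0.4761,  0.1692, -0.0025]), 0.29), ('tall_timer', array([0.4588, 0.117 , 0.1187]), 0.97), ('tall_timer', array([0.7849, 0.0773, 0.0682]), 0.65), ('dish', array([ 0.6545,  0.1398, -0.0017]), 0.73), ('dish', array([0.7211, 0.226 , 0.0015]), 0.49), ('dish', array([0.652 , 0.1503, 0.0132]), 0.57), ('dish', array([0.722 , 0.2393, 0.0141]), 0.57)]
wrist [('tall_timer', array([0.4748, 0.1278, 0.0211]), 0.75), ('dish', array([ 0.7239,  0.2302, -0.003 ]), 0.65), ('dish', array([ 0.6524,  0.1417, -0.0023]), 0.58), ('dish', array([0.7215, 0.2421, 0.0039]), 0.92), ('dish', array([0.6521, 0.1455, 0.0058]), 0.71)]
t 54.85 [0.6525 0.1411 0.0544] [-180.    0.  -90.] w 0.0799 rot [-0.  0.  0.]
[0.652, 0.141, -0.027] -> [0.01 0.06 8.14]
```

View pics/d1.png

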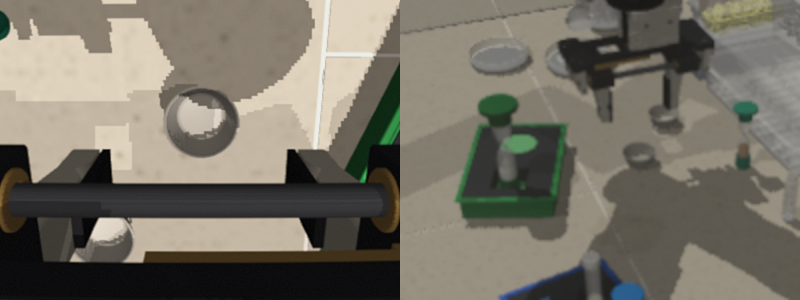

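The tall timer stands in its cell. The dish at (200,122) is centred between the fingers. I descend and grip.

```bash
python3 -m crank '[{"dx":0,"dy":0,"dz":0.8,"wx":0,"wy":0,"wz":0},{"dx":0,"dy":0,"dz":2,"wx":0,"wy":0,"wz":0},{"dx":0,"dy":0,"dz":3.4,"wx":0,"wy":0,"wz":0},{"dx":0,"dy":0,"dz":4.8,"wx":0,"wy":0,"wz":0},{"dx":0,"dy":0,"dz":6,"wx":0,"wy":0,"wz":0},{"dx":0,"dy":0,"dz":7,"wx":0,"wy":0,"wz":0},{"dx":0,"dy":0,"dz":7.6,"wx":0,"wy":0,"wz":0},{"dx":0,"dy":0,"dz":7.9,"wx":0,"wy":0,"wz":0},{"dx":0,"dy":0,"dz":8,"wx":0,"wy":0,"wz":0},{"dx":0,"dy":0,"dz":8.1,"wx":0,"wy":0,"wz":0}]' 8
python3 -m crank '[{"dx":0,"dy":0,"dz":0,"wx":0,"wy":0,"wz":0},{"dx":0,"dy":0,"dz":0,"wx":0,"wy":0,"wz":0},{"dx":0,"dy":0,"dz":0,"wx":0,"wy":0,"wz":0},{"dx":0,"dy":0,"dz":0,"wx":0,"wy":0,"wz":0},{"dx":0,"dy":0,"dz":0,"wx":0,"wy":0,"wz":0},{"dx":0,"dy":0,"dz":0,"wx":0,"wy":0,"wz":0},{"dx":0,"dy":0,"dz":0,"wx":0,"wy":0,"wz":0},{"dx":0,"dy":0,"dz":0,"wx":0,"wy":0,"wz":0},{"dx":0,"dy":0,"dz":0,"wx":0,"wy":0,"wz":0},{"dx":0,"dy":0,"dz":0,"wx":0,"wy":0,"wz":0}]' 3.5 12
python3 go.py -90 .493 .208 .06
```

```text
t: 56.1
eef_pos: [0.6526, 0.1411, -0.0269]
ee_rot: [-3.141, 0.0, -1.57]
force: [-0.0, -0.2, 0.4]
width: 0.0802
gripper_force: 0.0
t: 57.35
eef_pos: [0.6524, 0.141, -0.0272]
ee_rot: [-3.141, 0.0, -1.57]
force: [-0.8, 0.5, 0.9]
width: 0.0456
gripper_force: 12.0
t 57.35 [ 0.6524  0.141  -0.0272] [-180.    0.  -90.] w 0.0456 rot [-0.  0.  0.]
[0.493, 0.208, 0.06] -> [-6.7  15.94 -8.72]
```

```bash
python3 -m crank '[{"dx":0,"dy":0,"dz":-0.3,"wx":0,"wy":0,"wz":0},{"dx":0,"dy":0,"dz":-1,"wx":0,"wy":0,"wz":0},{"dx":0,"dy":0,"dz":-2.5,"wx":0,"wy":0,"wz":0},{"dx":0,"dy":0,"dz":-4.5,"wx":0,"wy":0,"wz":0},{"dx":0,"dy":0,"dz":-6.5,"wx":0,"wy":0,"wz":0},{"dx":0,"dy":0,"dz":-8.5,"wx":0,"wy":0,"wz":0},{"dx":0,"dy":0,"dz":-10,"wx":0,"wy":0,"wz":0},{"dx":-0.7,"dy":1.2,"dz":-10.5,"wx":0,"wy":0,"wz":0},{"dx":-2,"dy":3.5,"dz":-10.5,"wx":0,"wy":0,"wz":0},{"dx":-3.5,"dy":6,"dz":-10.5,"wx":0,"wy":0,"wz":0}]'
python3 -m crank '[{"dx":-1.2,"dy":2.7,"dz":0,"wx":0,"wy":0,"wz":0},{"dx":-2.2,"dy":5.4,"dz":0,"wx":0,"wy":0,"wz":0},{"dx":-3,"dy":7.7,"dz":0,"wx":0,"wy":0,"wz":0},{"dx":-3.4,"dy":9.2,"dz":0,"wx":0,"wy":0,"wz":0},{"dx":-3.4,"dy":9.8,"dz":0.5,"wx":0,"wy":0,"wz":0},{"dx":-3.4,"dy":9.8,"dz":1.5,"wx":0,"wy":0,"wz":0},{"dx":-3.4,"dy":9.8,"dz":2.5,"wx":0,"wy":0,"wz":0},{"dx":-3.4,"dy":9.8,"dz":3.3,"wx":0,"wy":0,"wz":0},{"dx":-3.4,"dy":9.8,"dz":3.8,"wx":0,"wy":0,"wz":0},{"dx":-3.4,"dy":9.8,"dz":4,"wx":0,"wy":0,"wz":0}]'
python3 - <<'E'
from h import *
for c in("side","wrist"):
  im=arm.grab_frame(c)
  if c=="wrist":w=im
  else:s=im
  print(c,[(n,np.round(d['centre'],4),round(d['confidence'],2)) for n in("tall_timer","dish") for d in arm.mark_of(c,n)[:2]])
cv2.imwrite("pics/d2.png",np.hstack([w[0:400,80:480],cv2.resize(s[100:250,140:290],(400,400))])[:,:,::-1])
E
python3 go.py -90 .494 .210 .004
```

```text
t: 58.6
eef_pos: [0.5907, 0.1762, 0.0773]
ee_rot: [3.141, -0.0, -1.571]
force: [0.3, 0.3, -0.0]
width: 0.0461
gripper_force: 12.0
t: 59.85
eef_pos: [0.4943, 0.2097, 0.0372]
ee_rot: [3.141, -0.001, -1.571]
force: [0.0, -0.3, -0.8]
width: 0.0457
gripper_force: 12.0
side [('tall_timer', array([0.4616, 0.1299, 0.0062]), 0.78), ('dish', array([0.7228, 0.2261, 0.0022]), 0.71), ('dish', array([0.4934, 0.2083, 0.0663]), 0.68)]
wrist [('tall_timer', array([0.4657, 0.1282, 0.01  ]), 0.75), ('dish', array([0.4977, 0.2102, 0.0661]), 0.74)]
t 60.15 [0.4945 0.2101 0.0381] [-180.    0.  -90.] w 0.0459 rot [-0.  0.  0.]
[0.494, 0.21, 0.004] -> [0.01 0.05 3.41]
```

View pics/d2.png

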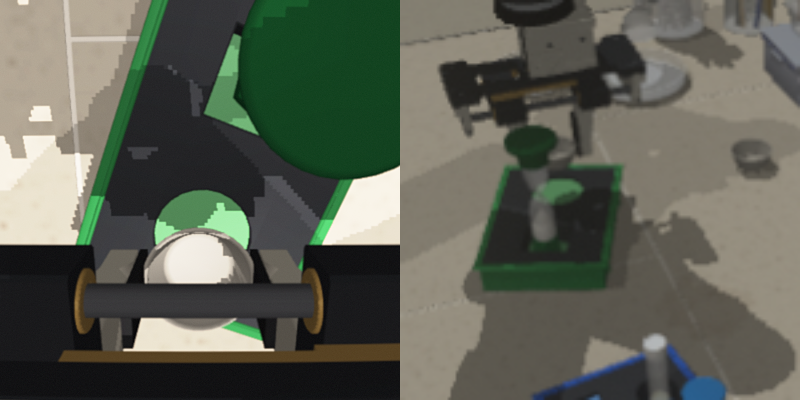

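The dish is held level over the recess, which shows at (202,215), and the tall timer is clear at (320,80). I lower it.

```bash
python3 -m crank '[{"dx":0,"dy":0,"dz":0.6,"wx":0,"wy":0,"wz":0},{"dx":0,"dy":0,"dz":1.3,"wx":0,"wy":0,"wz":0},{"dx":0,"dy":0,"dz":2,"wx":0,"wy":0,"wz":0},{"dx":0,"dy":0,"dz":2.5,"wx":0,"wy":0,"wz":0},{"dx":0,"dy":0,"dz":2.9,"wx":0,"wy":0,"wz":0},{"dx":0,"dy":0,"dz":3.1,"wx":0,"wy":0,"wz":0},{"dx":0,"dy":0,"dz":3.2,"wx":0,"wy":0,"wz":0},{"dx":0,"dy":0,"dz":3.3,"wx":0,"wy":0,"wz":0},{"dx":0,"dy":0,"dz":3.4,"wx":0,"wy":0,"wz":0},{"dx":0,"dy":0,"dz":3.45,"wx":0,"wy":0,"wz":0}]'
python3 -m crank '[{"dx":0,"dy":0,"dz":0.02,"wx":0,"wy":0,"wz":0},{"dx":0,"dy":0,"dz":0.04,"wx":0,"wy":0,"wz":0},{"dx":0,"dy":0,"dz":0.06,"wx":0,"wy":0,"wz":0},{"dx":0,"dy":0,"dz":0.08,"wx":0,"wy":0,"wz":0},{"dx":0,"dy":0,"dz":0.1,"wx":0,"wy":0,"wz":0},{"dx":0,"dy":0,"dz":0.12,"wx":0,"wy":0,"wz":0},{"dx":0,"dy":0,"dz":0.14,"wx":0,"wy":0,"wz":0},{"dx":0,"dy":0,"dz":0.16,"wx":0,"wy":0,"wz":0},{"dx":0,"dy":0,"dz":0.18,"wx":0,"wy":0,"wz":0},{"dx":0,"dy":0,"dz":0.18,"wx":0,"wy":0,"wz":0}]'
```

```text
t: 61.4
eef_pos: [0.4943, 0.2099, 0.0033]
ee_rot: [-3.142, 0.0, -1.57]
force: [-0.2, -0.1, -0.7]
width: 0.046
gripper_force: 12.0
t: 62.65
eef_pos: [0.4943, 0.2099, 0.0017]
ee_rot: [-3.141, 0.0, -1.57]
force: [-1.4, -0.7, 3.6]
width: 0.0461
gripper_force: 12.0
```

```bash
python3 -m crank '[{"dx":0,"dy":0,"dz":0,"wx":0,"wy":0,"wz":0},{"dx":0,"dy":0,"dz":0,"wx":0,"wy":0,"wz":0},{"dx":0,"dy":0,"dz":0,"wx":0,"wy":0,"wz":0},{"dx":0,"dy":0,"dz":0,"wx":0,"wy":0,"wz":0},{"dx":0,"dy":0,"dz":0,"wx":0,"wy":0,"wz":0},{"dx":0,"dy":0,"dz":-0.5,"wx":0,"wy":0,"wz":0},{"dx":0,"dy":0,"dz":-2,"wx":0,"wy":0,"wz":0},{"dx":0,"dy":0,"dz":-5,"wx":0,"wy":0,"wz":0},{"dx":0,"dy":0,"dz":-9,"wx":0,"wy":0,"wz":0},{"dx":0,"dy":0,"dz":-13,"wx":0,"wy":0,"wz":0}]' 6
python3 -m crank '[{"dx":-1,"dy":0,"dz":-3,"wx":0,"wy":0,"wz":0},{"dx":-3,"dy":0,"dz":-6,"wx":0,"wy":0,"wz":0},{"dx":-6,"dy":0,"dz":-8,"wx":0,"wy":0,"wz":0},{"dx":-9,"dy":0,"dz":-8,"wx":0,"wy":0,"wz":0},{"dx":-12,"dy":0,"dz":-8,"wx":0,"wy":0,"wz":0},{"dx":-14,"dy":0,"dz":-8,"wx":0,"wy":0,"wz":0},{"dx":-15,"dy":0,"dz":-8,"wx":0,"wy":0,"wz":0},{"dx":-15,"dy":0,"dz":-8,"wx":0,"wy":0,"wz":0},{"dx":-15,"dy":0,"dz":-8,"wx":0,"wy":0,"wz":0},{"dx":-15,"dy":0,"dz":-8,"wx":0,"wy":0,"wz":0}]' 6
python3 - <<'E'
from h import *
for c in("side","scene"):
  im=arm.grab_frame(c)
  if c=="scene":w=im
  else:s=im
  for n in("blue_timer","capped_vial","tweezers","tall_timer","dish","teal_timer","open_tube","flask"): print(c,n,[(np.round(d['centre'],3).tolist(),round(d['confidence'],2)) for d in arm.mark_of(c,n)[:2]])
cv2.imwrite("pics/f.png",np.hstack([cv2.resize(s[100:320,130:350],(400,400)),cv2.resize(w[130:350,120:420],(400,400*220//300)) if 0 else cv2.resize(w[110:350,150:390],(400,400))])[:,:,::-1])
E
```

```text
t: 63.9
eef_pos: [0.4943, 0.2099, 0.1339]
ee_rot: [-3.141, 0.001, -1.57]
force: [-0.0, 0.4, 0.3]
width: 0.0598
gripper_force: 0.0
t: 65.15
eef_pos: [0.4944, 0.3593, 0.2117]
ee_rot: [-3.141, 0.0, -1.571]
force: [-0.5, 0.7, 0.5]
width: 0.0603
gripper_force: 0.0
side blue_timer [([0.514, -0.211, 0.008], 0.84), ([0.74, -0.292, 0.0], 0.74)]
side capped_vial [([0.501, -0.126, 0.01], 0.66)]
side tweezers [([0.449, -0.179, 0.03], 0.61)]
side tall_timer [([0.46, 0.125, 0.009], 0.86)]
side dish [([0.72, 0.229, 0.001], 0.67), ([0.496, 0.209, 0.031], 0.54)]
side teal_timer [([0.788, 0.083, -0.001], 0.47)]
side open_tube [([0.792, -0.05, -0.001], 0.51)]
side flask [([0.577, -0.392, 0.001], 0.94)]
scene blue_timer [([0.512, -0.212, 0.01], 0.74), ([0.738, -0.288, 0.003], 0.53)]
scene capped_vial [([0.503, -0.126, 0.01], 0.69)]
scene tweezers [([0.453, -0.181, 0.028], 0.55)]
scene tall_timer [([0.464, 0.13, 0.011], 0.97)]
scene dish [([0.497, 0.21, 0.03], 0.85), ([0.479, 0.171, -0.0], 0.64)]
scene teal_timer [([0.784, 0.08, -0.002], 0.64)]
scene open_tube [([0.79, -0.046, 0.0], 0.66), ([0.481, -0.172, 0.002], 0.49)]
scene flask [([0.575, -0.391, 0.002], 0.67)]
```

View pics/f.png

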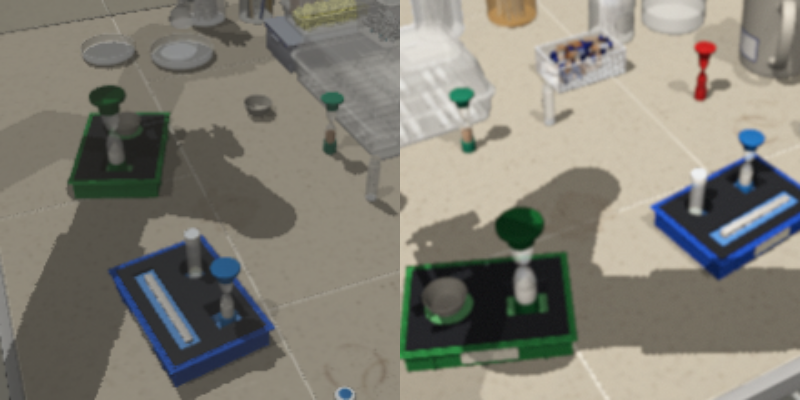

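All five items are seated and upright, the spare stock is where it was, and the arm is clear.

```bash
python3 -c "
from station import arm
print(arm.job_done())"
```

```text
the job is handed in; nothing more can be done
None
```

Both kits are made up and the job is handed in at about 66 s of the 128 s: all five items are seated in their pockets in the order asked, and the teal sandglass, open tube, flask and look-alikes were not moved.

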